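# Stand the toppled media bottles back in their tray

## Task

Two square bottles have been knocked over on the culture bench. Stand both upright again in the bottle tray, cap up: the larger bottle centred on the larger rubber pad, the smaller bottle centred on the smaller pad. Set them down without dropping them, leave them standing still on their own, and do not disturb anything else on the bench.

Things in the scene. Friction and masses are not known exactly. Their poses are not given: they have to be found in the camera images.
- big_bottle: the larger toppled bottle: white, square, grey screw cap. Square body 54 x 54 mm, 80 mm long; tapering shoulder 10 mm, then a round grey cap 36 mm across; 115 mm from base to cap top. Origin in the middle of the square body, 40 mm from the base; own x axis runs along the bottle from base to cap, y and z square to the flat sides. It starts lying on one flat side (own x level). About 0.25 kg
- small_bottle: the smaller toppled bottle, same make: square body 44 x 44 mm, 60 mm long, shoulder 10 mm, round grey cap 32 mm across; 90 mm from base to cap top. Origin in the middle of the square body, 30 mm from the base; own x axis from base to cap, y and z square to the flat sides. Starts lying on one flat side. About 0.13 kg
- big_base (a point): centre of the larger bottle's base
- small_base (a point): centre of the smaller bottle's base
- tray: white metal bottle tray fixed to the bench, 100 mm deep (own x, pointing away from the robot side) x 284 mm long (own y); floor 4 mm thick, rim and two dividers 14 mm high above the bench and 4 mm thick, making three equal bays centred at own y = -92, 0 and +92 mm. Two bays have a pad, the third holds the jar, in any order. Origin under its centre, on the bench
- big_pad: larger square black rubber pad, 72 x 72 x 3 mm, fixed in one bay of the tray: the place of the larger bottle. Origin at the centre of its underside, 4 mm above the bench
- small_pad: smaller square black rubber pad, 56 x 56 x 3 mm, fixed in another bay: the place of the smaller bottle. Origin at the centre of its underside, 4 mm above the bench
- big_pad_top (a point): centre of the larger pad's upper face, 7 mm above the bench
- small_pad_top (a point): centre of the smaller pad's upper face, 7 mm above the bench
- jar: bystander: round amber glass jar with grey lid, 54 mm across, 80 mm high, standing in the third bay; origin under its centre. Fixed boxes up to 105 mm high stand behind the tray (x above 0.78 m)
- dishes: bystander: stack of two covered culture dishes, 88 mm across, 32 mm high, on the bench between the bottles; origin under its centre
- tip_box: bystander: pipette tip box, blue with clear lid, 85 x 120 x 61 mm (own x, y, z), on the left; origin under its centre
- tube_rack: bystander: grey rack of eight small capped tubes, 60 x 130 x 56 mm (own x, y, z), on the right; origin under its centre
- beaker: bystander: small glass beaker, 56 mm across, 65 mm high, left of the tray; origin under its centre. Further left stands a fixed microscope about 350 mm high (beyond y = 0.48 m, x above 0.5 m)
- timer: bystander: flat white bench timer, 60 x 70 x 18 mm, right of the tray; origin under its centre. Further right stands a fixed centrifuge 170 mm high (beyond y = -0.45 m, x above 0.5 m)

How it is judged:
By the outcome, as a careful person would: the job done as asked, in the order asked, and still so for the second after the job is handed in, with the robot touching nothing.
It also fails if it takes over 72 s, if anything falls off the work surface, if the arm or the gripper's body presses on something with over 40 N, if the wrist force passes 120 N, or if a joint passes its speed limit or range.

## Robot

A 7-joint arm with a two-finger parallel gripper is mounted at the origin on the work surface. World frame = base frame: x ahead of the robot, y to its left, z up, the work surface at z = 0. Lengths are in m, angles in degrees, forces in N, time in s.
With the tool pointing down it reaches from about 0.4 to 0.875 m from the base axis. Payload 6.5 kg.
Tool frame: the origin (TCP) lies on the mounting face of the last link; the fingertips stand 166 mm ahead of it and the grasp point (between the pads) lies 147 mm ahead of it; z points along the fingers, y is the line along which they close (so a half turn about z gives the same grasp; the last joint's range is limited). The gripper opens to 88 mm and grips with 3 to 60 N. Pads are 18 mm wide; open, the fingers measure 123 mm over their backs; the gripper's body (75 mm by 187 mm) begins 45 mm behind the grasp point.
Start: joints at [-78.85, 30.733, -0.252, 88.115, 0.149, 61.152, -4.079], TCP at [0.168, 0.628, 0.405] pointing down, gripper open.
Joint ranges: [-154.64, 154.64], [-21.42, 123.67], [-72.66, 72.17], [13.99, 137.28], [-74.86, 254.86], [10.95, 109.41], [-158.01, 158.01]. Speed limits (degrees/s): [136.94, 136.94, 180, 180, 180, 180, 180].

## Interface

Orientations are given as [roll, pitch, yaw] about the fixed x, y, z axes, in that order (R = Rz(yaw) Ry(pitch) Rx(roll)).
In Python, from station import env gives the robot as it stands.
- The arm moves only by the tool drive_effector, called after "Call:" as a command line: name --argument value ..., lists and objects as JSON in quotes. Schema: {"type":"object","properties":{"motion":{"type":"array","items":{"type":"object","properties":{"drx":{"type":"number"},"dry":{"type":"number"},"drz":{"type":"number"},"sx":{"type":"number"},"sy":{"type":"number"},"sz":{"type":"number"},"aperture":{"type":"number"}},"additionalProperties":false,"required":["aperture"]},"minItems":1,"maxItems":12},"force":{"type":"number"},"only":{"type":"string"},"quiet":{"type":"boolean"},"lines":{"type":"string"}},"required":["motion"],"additionalProperties":false}. motion is a list of rows, 1 to 12 of them, each an object with the fields drx, dry, drz (a rotation vector in degrees), sx, sy, sz (the shift in m), aperture (the finger opening in m); a field left out counts as zero (the opening has to be given); each row shifts and turns the commanded pose from where the row before left it, along the tool's axes as they then stand; what a row does not reach is not made up. A row lasts 1/8 s, in which the tool goes at most 0.0625 m and 10.7 degrees, less where a joint would pass 70% of its speed; a pose out of reach is approached as far as the arm can. The fingers move at their own pace and stop on an object; force is the grip in N (left out, the last holds). Time passes only in rows, so rows that do not move let the fingers close. The tool returns the time, the measured TCP pose, the force, the opening and the grip force at its end. only (a regular expression) keeps the lines of the reply that match it, lines (a string "A,B") keeps lines A to B, and quiet returns only ok. Input that does not fit is refused with a message, and nothing moves.
- env.get_state(): the state, without advancing time (a new reading comes with each control period).
- env.get_image(name): name is "side" or "top" or "wrist"; returns the picture (480x640x3 uint8, blue, green, red); there is no depth.
- env.camera_params(name): a dict with "fx", "fy", "cx", "cy" (pixels), "R" (3x3) and "t" (3): a world point X has camera coordinates R X + t; the wrist camera has in their place "mount" (4x4, takes a point from camera to tool coordinates, whose origin is the TCP and whose axes are the flange's). Camera axes: x right, y down, z forward; pixel columns grow to the right and rows downward; lengths in m; the calibration is good to about 2 mm. A picture is of the moment at which its call begins: read the wrist's pose just before it. camera_params takes no time and is no camera call.
- env.close_job(): hands the job in; it is judged then, once.
The state is a dict: "time": time; "joint_positions": joint angles; "joint_velocities": joint speeds; "tau": joint torques, N m; "tool_pos": TCP position; "tcp_rot": TCP orientation; "ft_force": force on the tool from outside, world axes, zero at the start; "moment": the same for the moment, N m; "gripper_width": finger opening in m; "finger_force": force on a finger pad.
Only numpy, scipy, OpenCV 4.12 (cv2) and the standard library are available. Lean on these libraries where they do the work, as an engineer would, in place of code of your own. Each camera call takes 0.05 s, during which the arm holds its last target. There are 200 camera calls.

## Working session

There is one attempt and no reset: what is moved stays moved. The work goes in short steps, Python scripts to look and compute and a tool call to move; the robot and the scene stay as the last step left them, time stands still between calls to the robot, and variables do not carry over. Pictures are saved under pics/ and viewed, at most 10 in all, crops included, and the job is handed in when it is done.

```bash
ls; mkdir -p pics; python3 - <<'E'
from station import env
import cv2
s=env.get_state();print(s)
for n in("top","side"):
    cv2.imwrite(f"pics/{n}0.png",env.get_image(n));print(env.camera_params(n))
print(env.camera_params("wrist"))
E
```

```text
pics
station.py
{'time': 0.0, 'joint_positions': array([-78.85077377,  30.77832173,  -0.25354376,  88.16899694,
         0.15100154,  61.15349744,  -4.07807109]), 'joint_velocities': array([-0.0036506 ,  0.01993037,  0.01489798,  0.05023437,  0.03360237,
        0.04187145, -0.01897192]), 'tau': array([-4.49708665e-06, -5.70979929e+01,  9.90383439e-01, -2.51605529e+01,
       -5.63425629e-02,  1.78676331e-02,  1.66340560e-04]), 'tool_pos': array([0.16752339, 0.62770714, 0.40384123]), 'tcp_rot': array([-1.79899936e+02,  9.53423700e-03,  1.65063627e+02]), 'ft_force': array([-0.27486549,  0.68582777, -0.6830976 ]), 'moment': array([-0.00541574, -0.0169653 , -0.0127754 ]), 'finger_force': 0.0, 'gripper_width': 0.08838699330576598}
{'fx': 444.1358463803016, 'fy': 444.1358463803016, 'cx': 327.99881970450235, 'cy': 243.69164049881843, 'R': array([[-0.03690542, -0.99930874, -0.0044757 ],
       [-0.97813752,  0.03704006, -0.20463386],
       [ 0.20465819, -0.00317425, -0.97882836]]), 't': array([0.0171144 , 0.55799426, 1.12041422])}
{'fx': 433.14029093456776, 'fy': 433.14029093456776, 'cx': 326.18334990410284, 'cy': 240.38531225237813, 'R': array([[ 0.81469228, -0.57984527,  0.00748033],
       [-0.33791377, -0.48517858, -0.80648374],
       [ 0.47126508,  0.65450837, -0.59120895]]), 't': array([-0.45406096,  0.22471759,  0.80430215])}
{'fx': 408.90172938838214, 'fy': 408.90172938838214, 'cx': 318.2032153313074, 'cy': 239.97213933998114, 'mount': array([[ 2.64511724e-04, -9.60652530e-01, -2.77752851e-01,
         7.06808419e-02],
       [ 9.99999451e-01,  5.35638572e-04, -9.00264279e-04,
        -2.29125126e-04],
       [ 1.01361630e-03, -2.77752461e-01,  9.60652145e-01,
         1.95652659e-02],
       [ 0.00000000e+00,  0.00000000e+00,  0.00000000e+00,
         1.00000000e+00]])}
```

View pics/top0.png

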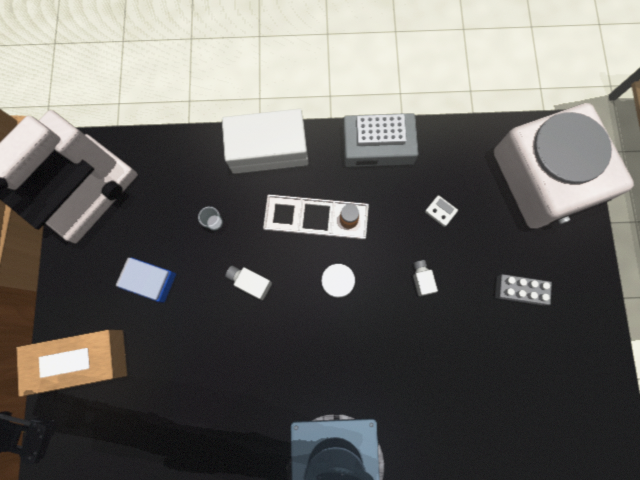

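View pics/side0.png

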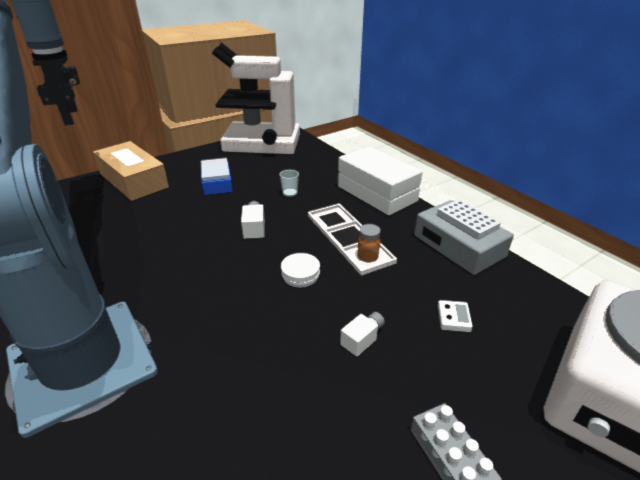

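Top view: the big bottle is at px (250,283) with its cap at (234,273), and the small bottle is at (426,281) with its cap at (420,266). The small pad is in the left bay (283,213), the big pad in the middle (317,217) and the jar on the right (349,215). The side view agrees. Next I'll enlarge both.

```bash
python3 - <<'E'
import cv2,numpy as np
a=cv2.imread("pics/top0.png");b=cv2.imread("pics/side0.png")
def crop(im,x,y,w,h,k):
    c=cv2.resize(im[y:y+h,x:x+w],None,fx=k,fy=k,interpolation=cv2.INTER_CUBIC)
    for u in range(0,w,10): cv2.putText(c,str(x+u) if u%20==0 else "",(u*k,8),0,.3,(0,255,255),1); cv2.line(c,(u*k,10),(u*k,14),(0,255,255),1)
    for v in range(0,h,10): cv2.putText(c,str(y+v),(0,v*k+4),0,.3,(0,255,255),1)
    return c
A=np.zeros((600,800,3),np.uint8)
def put(c,x,y): A[y:y+c.shape[0],x:x+c.shape[1]]=c
put(crop(a,222,260,60,48,6),0,0);put(crop(a,400,252,60,48,6),370,0)
put(crop(a,258,190,116,50,6),0,300)
cv2.imwrite("pics/tc.png",A)
A[:]=0
put(crop(b,236,195,40,48,6),0,0);put(crop(b,335,305,55,50,6),250,0)
put(crop(b,300,198,100,75,4),0,300)
cv2.imwrite("pics/sc.png",A)
E
```

```text
(no output)
```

View pics/tc.png

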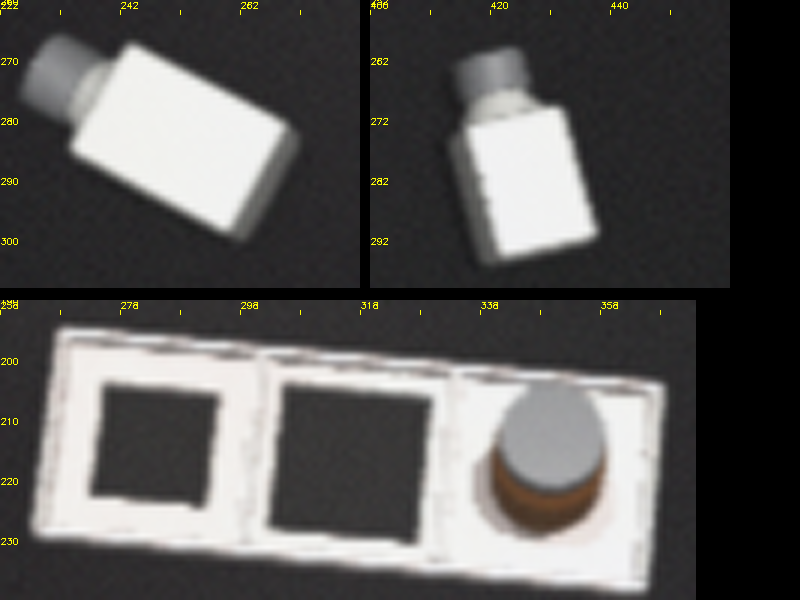

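View pics/sc.png

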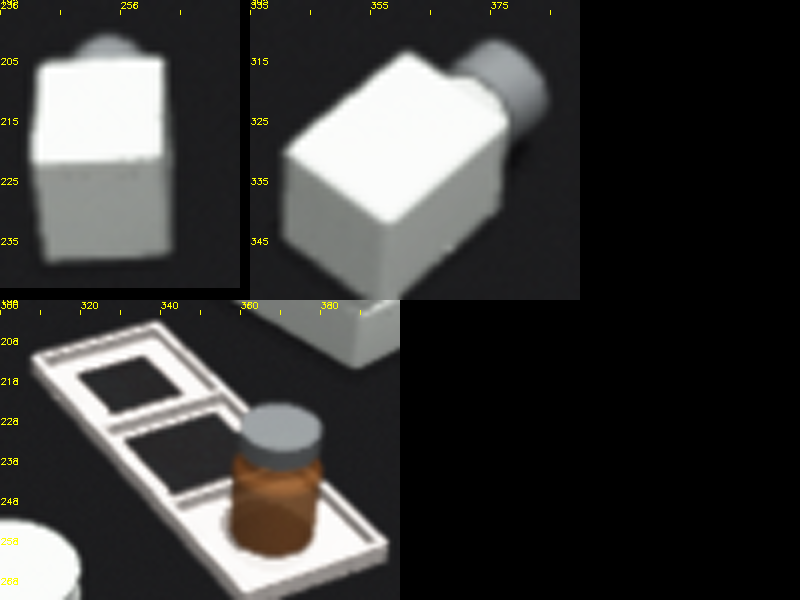

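The crops show clean top-face corners for both bottles and both pads. One big-pad corner is hidden by the jar in the side view. I'll triangulate from these.

```bash
cat > h.py <<'E'
import numpy as np
from station import env
from scipy.spatial.transform import Rotation as Rn
def ray(p,uv):
    R=np.array(p["R"]);c=-R.T@p["t"];d=R.T@[(uv[0]-p["cx"])/p["fx"],(uv[1]-p["cy"])/p["fy"],1];return c,d/np.linalg.norm(d)
def tri(rays):
    A=sum(np.eye(3)-np.outer(d,d) for c,d in rays);b=sum((np.eye(3)-np.outer(d,d))@c for c,d in rays);return np.linalg.solve(A,b)
def onz(r,z): c,d=r;return c+d*(z-c[2])/d[2]
def wristp(s=None):
    s=s or env.get_state();p=dict(env.camera_params("wrist"));T=np.eye(4);T[:3,:3]=Rn.from_euler("xyz",s["tcp_rot"],degrees=True).as_matrix();T[:3,3]=s["tool_pos"]
    W=np.linalg.inv(T@p["mount"]);p["R"]=W[:3,:3];p["t"]=W[:3,3];return p
E
python3 - <<'E'
from h import *
np.set_printoptions(precision=4,suppress=True)
T,S=env.camera_params("top"),env.camera_params("side")
D={"big":([(243.6,266.9),(233.6,284.2),(260.9,298.9),(269.6,279.9)],[(262.7,204.25),(242.2,205.1),(240.9,221.75),(262.7,220.75)],.054),
"small":([(415.9,272.4),(431.75,269.4),(437.4,290.6),(421.6,294.4)],[(360.9,313.6),(377.1,325.4),(357.6,341.6),(340.4,329.9)],.044),
"spad":([(272.75,222.3),(275.1,203.4),(294.1,205.3),(292.1,224.1)],[(318.9,216.6),(336.6,211.6),(345.9,220.9),(327.6,226.4)],.007),
"bpad":([(302.1,227.6),(304.6,203.4),(327.1,230.25)],[(330.6,232.4),(352.6,225.4),(342.6,246.9)],.007)}
for k,(t,s,z) in D.items():
    X=np.array([tri([ray(T,a),ray(S,b)]) for a,b in zip(t,s)])
    Y=np.array([onz(ray(T,a),z) for a in t]);Z=np.array([onz(ray(S,a),z) for a in s])
    print(k);print(X)
    for n,Q in(("tri",X),("top",Y),("side",Z)):
        if len(Q)==4:print(n,Q.mean(0))
        else:print(n,(Q[1]+Q[2])/2)
    if k in("big","small"):
        a=Y[:2].mean(0)-Y[2:].mean(0);print("axis",np.linalg.norm(a),np.degrees(np.arctan2(a[1],a[0])), "w",np.linalg.norm(Y[0]-Y[1]))
    else:
        a=Y[1]-Y[0];print("xdir",np.degrees(np.arctan2(a[1],a[0])),np.linalg.norm(a))
    a=Z[:2].mean(0)-Z[2:].mean(0);print("side",np.degrees(np.arctan2(a[1],a[0])))
E
```

```text
big
[[0.5055 0.2207 0.0535]
 [0.4597 0.2471 0.0538]
 [0.4194 0.1754 0.0552]
 [0.4685 0.1528 0.0519]]
tri [0.4633 0.199  0.0536]
top [0.4632 0.199  0.054 ]
side [0.463  0.1984 0.054 ]
axis 0.079801929672298 60.773740764133116 w 0.05178393959143563
side 61.21328674936101
small
[[ 0.4747 -0.2336  0.0421]
 [ 0.4807 -0.2758  0.0426]
 [ 0.4244 -0.2859  0.0436]
 [ 0.4163 -0.2441  0.0421]]
tri [ 0.449  -0.2598  0.0426]
top [ 0.4492 -0.2598  0.044 ]
side [ 0.4477 -0.2607  0.044 ]
axis 0.05843917123011845 10.081427923257664 w 0.04302770947561737
side 10.073993755980068
spad
[[0.6373 0.1485 0.0038]
 [0.6925 0.141  0.004 ]
 [0.6844 0.0873 0.005 ]
 [0.6292 0.0945 0.0046]]
tri [0.6609 0.1178 0.0043]
top [0.6595 0.1178 0.007 ]
side [0.6591 0.1144 0.007 ]
xdir -7.547065337722423 0.055334686772079415
side 81.65615510421487
bpad
[[ 0.6183  0.0665  0.0054]
 [ 0.687   0.0583  0.0059]
 [ 0.6068 -0.0025  0.0058]]
tri [0.6469 0.0279 0.0058]
top [0.6473 0.0275 0.007 ]
side [0.645  0.0269 0.007 ]
xdir -7.1699175160101465 0.07061006040738119
side 54.47570954995129
```

Both views agree to about 2 mm. The small bottle is at (0.449,-0.260) with axis 10°, and the big bottle is at (0.463,0.199) with axis 61°. The small pad is at (0.660,0.117), the big pad at (0.647,0.0275), and the tray yaw is about -7.4°. I'll place the small bottle first because that leaves more room for the gripper body.

```bash
cat > plan.py <<'E'
# plan.py gx gy gz pitch yaw [n]: grasp-point goal -> n equal rows in tool axes (screw motion)
from h import *
import sys
from scipy.linalg import expm,logm
v=list(map(float,sys.argv[1:6]));s=env.get_state()
def T(p,r):
    M=np.eye(4);M[:3,:3]=Rn.from_euler("xyz",r,degrees=True).as_matrix();M[:3,3]=p;return M
G=T([0,0,0],[180,v[3],v[4]]);G[:3,3]=np.array(v[:3])-.147*G[:3,2]
C=T(s["tool_pos"],s["tcp_rot"]);L=np.real(logm(np.linalg.inv(C)@G))
a=np.degrees(np.linalg.norm([L[2,1],L[0,2],L[1,0]]));d=np.linalg.norm((G-C)[:3,3])
n=int(sys.argv[6]) if len(sys.argv)>6 else int(np.ceil(max(a/10,d/.055,1)))
E=expm(L/n);r=Rn.from_matrix(E[:3,:3]).as_rotvec(degrees=True)
print("t",s["time"].round(2),"grasp pt",(C[:3,3]+.147*C[:3,2]).round(4),"rpy",s["tcp_rot"].round(1),"w",round(s["gripper_width"],4),"ang",round(a,1),"dist",round(d,3))
print(n,"x",*r.round(2),*E[:3,3].round(4))
E
python3 plan.py .45 .2 .256 0 165
```

```text
Traceback (most recent call last):
  File "plan.py", line 13, in <module>
    print("t",s["time"].round(2),"grasp pt",(C[:3,3]+.147*C[:3,2]).round(4),"rpy",s["tcp_rot"].round(1),"w",round(s["gripper_width"],4),"ang",round(a,1),"dist",round(d,3))
              ^^^^^^^^^^^^^^^
AttributeError: 'float' object has no attribute 'round'
```

```bash
sed -i 's/s\["time"\].round(2)/round(s["time"],2)/' plan.py; python3 plan.py .45 .2 .256 0 165
```

```text
t 0.1 grasp pt [0.1675 0.6275 0.2569] rpy [-179.9    0.   165.1] w 0.0882 ang 0.1 dist 0.513
10 x -0.01 0.0 0.01 -0.0383 -0.034 0.0001
```

Call:
drive_effector --motion '[{"sx":-0.0383,"sy":-0.034,"aperture":0.088},{"sx":-0.0383,"sy":-0.034,"aperture":0.088},{"sx":-0.0383,"sy":-0.034,"aperture":0.088},{"sx":-0.0383,"sy":-0.034,"aperture":0.088},{"sx":-0.0383,"sy":-0.034,"aperture":0.088},{"sx":-0.0383,"sy":-0.034,"aperture":0.088},{"sx":-0.0383,"sy":-0.034,"aperture":0.088},{"sx":-0.0383,"sy":-0.034,"aperture":0.088},{"sx":-0.0383,"sy":-0.034,"aperture":0.088},{"sx":-0.0383,"sy":-0.034,"aperture":0.088}]' --force 30

```text
time: 1.35
tool_pos: [0.4506, 0.1993, 0.4047]
tcp_rot: [-180.0, -0.0, 165.1]
ft_force: [1.6, 1.3, -0.2]
gripper_width: 0.0879
finger_force: 0.0
```

```bash
python3 plan.py .452 -.259 .14 20 10.1
```

```text
t 1.35 grasp pt [0.4506 0.1993 0.2577] rpy [-180.    -0.   165.1] w 0.0879 ang 155.4 dist 0.47
16 x 1.68 -0.37 9.56 -0.0374 0.0043 0.0139
```

Call:
drive_effector --motion '[{"drx":1.68,"dry":-0.37,"drz":9.56,"sx":-0.0374,"sy":0.0043,"sz":0.0139,"aperture":0.088},{"drx":1.68,"dry":-0.37,"drz":9.56,"sx":-0.0374,"sy":0.0043,"sz":0.0139,"aperture":0.088},{"drx":1.68,"dry":-0.37,"drz":9.56,"sx":-0.0374,"sy":0.0043,"sz":0.0139,"aperture":0.088},{"drx":1.68,"dry":-0.37,"drz":9.56,"sx":-0.0374,"sy":0.0043,"sz":0.0139,"aperture":0.088},{"drx":1.68,"dry":-0.37,"drz":9.56,"sx":-0.0374,"sy":0.0043,"sz":0.0139,"aperture":0.088},{"drx":1.68,"dry":-0.37,"drz":9.56,"sx":-0.0374,"sy":0.0043,"sz":0.0139,"aperture":0.088},{"drx":1.68,"dry":-0.37,"drz":9.56,"sx":-0.0374,"sy":0.0043,"sz":0.0139,"aperture":0.088},{"drx":1.68,"dry":-0.37,"drz":9.56,"sx":-0.0374,"sy":0.0043,"sz":0.0139,"aperture":0.088},{"drx":1.68,"dry":-0.37,"drz":9.56,"sx":-0.0374,"sy":0.0043,"sz":0.0139,"aperture":0.088},{"drx":1.68,"dry":-0.37,"drz":9.56,"sx":-0.0374,"sy":0.0043,"sz":0.0139,"aperture":0.088},{"drx":1.68,"dry":-0.37,"drz":9.56,"sx":-0.0374,"sy":0.0043,"sz":0.0139,"aperture":0.088},{"drx":1.68,"dry":-0.37,"drz":9.56,"sx":-0.0374,"sy":0.0043,"sz":0.0139,"aperture":0.088}]'

```text
time: 2.85
tool_pos: [0.6206, -0.1484, 0.2846]
tcp_rot: [-174.0, 16.3, 49.9]
ft_force: [0.0, -0.1, -0.9]
gripper_width: 0.0879
finger_force: 0.0
```

```bash
python3 plan.py .452 -.259 .14 20 10.1
```

```text
t 2.85 grasp pt [ 0.5824 -0.17    0.1443] rpy [-174.    16.3   49.9] w 0.0879 ang 38.5 dist 0.157
4 x 1.66 -0.38 9.47 -0.0372 0.0047 0.0135
```

Call:
drive_effector --motion '[{"drx":1.66,"dry":-0.38,"drz":9.47,"sx":-0.0372,"sy":0.0047,"sz":0.0135,"aperture":0.088},{"drx":1.66,"dry":-0.38,"drz":9.47,"sx":-0.0372,"sy":0.0047,"sz":0.0135,"aperture":0.088},{"drx":1.66,"dry":-0.38,"drz":9.47,"sx":-0.0372,"sy":0.0047,"sz":0.0135,"aperture":0.088},{"drx":1.66,"dry":-0.38,"drz":9.47,"sx":-0.0372,"sy":0.0047,"sz":0.0135,"aperture":0.088},{"aperture":0.088}]'

```text
time: 3.48
tool_pos: [0.4996, -0.2512, 0.2786]
tcp_rot: [-180.0, 20.1, 10.1]
ft_force: [0.6, 0.4, 0.2]
gripper_width: 0.0879
finger_force: 0.0
```

```bash
python3 plan.py .454 -.259 .026 20 10.1 4; python3 - <<'E'
from h import *
import cv2
p=wristp();im=env.get_image("wrist")
c,s=np.cos(np.radians(10.1)),np.sin(np.radians(10.1))
for a,b in((.03,.022),(.03,-.022),(-.03,-.022),(-.03,.022)):
    X=np.array([.449+c*a-s*b,-.26+s*a+c*b,.044]);q=p["R"]@X+p["t"];u=(q[0]/q[2]*p["fx"]+p["cx"],q[1]/q[2]*p["fy"]+p["cy"])
    cv2.circle(im,(int(round(u[0])),int(round(u[1]))),3,(0,0,255),1)
cv2.imwrite("pics/w1.png",im)
E
```

```text
t 3.48 grasp pt [ 0.4498 -0.26    0.1405] rpy [-180.    20.1   10.1] w 0.0879 ang 0.1 dist 0.115
4 x -0.01 0.03 -0.01 0.0108 -0.0001 0.0265
```

View pics/w1.png

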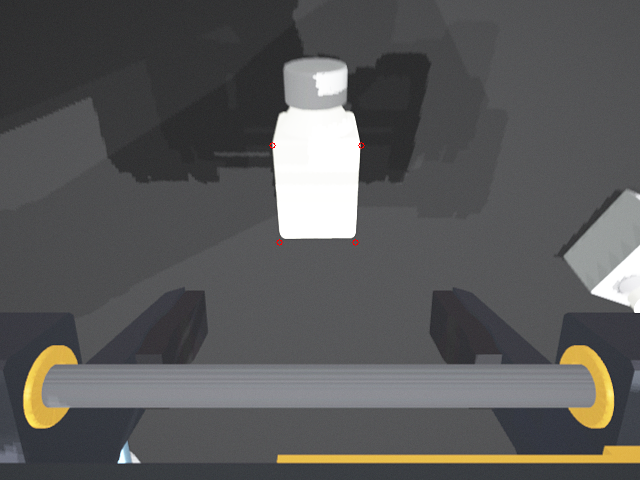

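The wrist view shows the small bottle, body at px (276–360, 140–238), matching the predicted corners to about 3 px and centred between the fingers. I'll descend and grip.

Call:
drive_effector --motion '[{"sx":0.0113,"sz":0.0265,"aperture":0.088},{"sx":0.0113,"sz":0.0265,"aperture":0.088},{"sx":0.0113,"sz":0.0265,"aperture":0.088},{"sx":0.0113,"sz":0.0265,"aperture":0.088},{"aperture":0.088},{"aperture":0.03},{"aperture":0.03},{"aperture":0.03},{"aperture":0.03},{"aperture":0.03}]' --force 30

```text
time: 4.78
tool_pos: [0.5087, -0.2483, 0.1639]
tcp_rot: [-179.9, 19.9, 10.4]
ft_force: [-0.7, 0.4, 1.4]
gripper_width: 0.0436
finger_force: 30.0
```

```bash
python3 plan.py .454 -.259 .17 20 10.1
```

```text
t 4.78 grasp pt [ 0.4593 -0.2572  0.0257] rpy [-179.9   19.9   10.4] w 0.0436 ang 0.3 dist 0.144
3 x 0.02 -0.02 0.1 -0.0181 0.0003 -0.0446
```

Call:
drive_effector --motion '[{"sx":-0.018,"sz":-0.0446,"aperture":0.03},{"sx":-0.018,"sz":-0.0446,"aperture":0.03},{"sx":-0.018,"sz":-0.0446,"aperture":0.03},{"sx":-0.018,"sz":-0.0446,"aperture":0.03}]'

```text
time: 5.28
tool_pos: [0.5017, -0.2496, 0.3573]
tcp_rot: [-179.9, 20.0, 10.4]
ft_force: [0.9, -0.3, -1.3]
gripper_width: 0.0436
finger_force: 30.0
```

```bash
python3 plan.py .58 0 .25 -30 0 ;python3 plan.py .66 .117 .2 -70 -7.4
```

```text
t 5.28 grasp pt [ 0.4523 -0.2584  0.2192] rpy [-179.9   20.    10.4] w 0.0436 ang 51.0 dist 0.25
6 x -0.17 8.3 1.78 0.0054 -0.0412 -0.0039
t 5.28 grasp pt [ 0.4523 -0.2584  0.2192] rpy [-179.9   20.    10.4] w 0.0436 ang 91.3 dist 0.4
10 x -0.84 8.92 1.78 0.0004 -0.0393 0.0109
```

Call:
drive_effector --motion '[{"drx":-0.17,"dry":8.3,"drz":1.78,"sx":0.0054,"sy":-0.0412,"sz":-0.0039,"aperture":0.03},{"drx":-0.17,"dry":8.3,"drz":1.78,"sx":0.0054,"sy":-0.0412,"sz":-0.0039,"aperture":0.03},{"drx":-0.17,"dry":8.3,"drz":1.78,"sx":0.0054,"sy":-0.0412,"sz":-0.0039,"aperture":0.03},{"drx":-0.17,"dry":8.3,"drz":1.78,"sx":0.0054,"sy":-0.0412,"sz":-0.0039,"aperture":0.03},{"drx":-0.17,"dry":8.3,"drz":1.78,"sx":0.0054,"sy":-0.0412,"sz":-0.0039,"aperture":0.03},{"drx":-0.17,"dry":8.3,"drz":1.78,"sx":0.0054,"sy":-0.0412,"sz":-0.0039,"aperture":0.03},{"aperture":0.03}]'

```text
time: 6.15
tool_pos: [0.5058, 0.0028, 0.3756]
tcp_rot: [-179.9, -29.9, 0.2]
ft_force: [-0.9, 0.4, -1.2]
gripper_width: 0.0435
finger_force: 30.0
```

```bash
python3 plan.py .66 .117 .2 -70 -7.4
```

```text
t 6.15 grasp pt [0.5791 0.0034 0.2483] rpy [-179.9  -29.9    0.2] w 0.0435 ang 40.8 dist 0.183
5 x -1.22 8.0 1.0 -0.0167 -0.0269 0.0192
```

Call:
drive_effector --motion '[{"drx":-1.22,"dry":8,"drz":1,"sx":-0.0167,"sy":-0.0269,"sz":0.0192,"aperture":0.03},{"drx":-1.22,"dry":8,"drz":1,"sx":-0.0167,"sy":-0.0269,"sz":0.0192,"aperture":0.03},{"drx":-1.22,"dry":8,"drz":1,"sx":-0.0167,"sy":-0.0269,"sz":0.0192,"aperture":0.03},{"drx":-1.22,"dry":8,"drz":1,"sx":-0.0167,"sy":-0.0269,"sz":0.0192,"aperture":0.03},{"drx":-1.22,"dry":8,"drz":1,"sx":-0.0167,"sy":-0.0269,"sz":0.0192,"aperture":0.03},{"aperture":0.03},{"aperture":0.03}]'

```text
time: 7.02
tool_pos: [0.6014, 0.172, 0.4058]
tcp_rot: [174.7, -51.1, -5.7]
ft_force: [0.3, -1.5, -1.2]
gripper_width: 0.0435
finger_force: 30.0
```

```bash
python3 plan.py .66 .117 .1 -70 -7.4;python3 -c "
from h import *
print(env.get_state()['joint_positions'])"
```

```text
t 7.03 grasp pt [0.7134 0.1474 0.3139] rpy [174.7 -51.1  -5.7] w 0.0435 ang 19.3 dist 0.27
5 x 0.74 3.77 0.34 -0.0516 0.0081 0.0145
[-76.77204017  44.37070488  72.17117373 113.60394702 -74.76196402
  11.0606502  -57.10879028]
```

The arm ran into its limits here (j6 about 11°, j5 about -75°), so the tool can't tilt outward in this plane. I'll back out, record joints and fit a kinematic model to pick a reachable placing direction.

```bash
cat > rec.py <<'E'
from h import *
s=env.get_state();f=open("rec.txt","a");f.write(" ".join(map(str,[*s["joint_positions"],*s["tool_pos"],*s["tcp_rot"]]))+"\n");print(s["joint_positions"].round(1))
E
python3 rec.py; python3 plan.py .58 0 .27 -30 0
```

```text
[-76.8  44.4  72.2 113.6 -74.8  11.1 -57.1]
t 7.03 grasp pt [0.7134 0.1474 0.3139] rpy [174.7 -51.1  -5.7] w 0.0435 ang 23.3 dist 0.197
4 x 2.22 -5.22 -1.32 -0.0167 0.0451 -0.0102
```

Call:
drive_effector --motion '[{"drx":2.22,"dry":-5.22,"drz":-1.32,"sx":-0.0167,"sy":0.0451,"sz":-0.0102,"aperture":0.03},{"drx":2.22,"dry":-5.22,"drz":-1.32,"sx":-0.0167,"sy":0.0451,"sz":-0.0102,"aperture":0.03}]'

```text
time: 7.28
tool_pos: [0.5497, 0.0861, 0.3996]
tcp_rot: [177.5, -40.4, -3.1]
ft_force: [-0.7, -0.6, -0.2]
gripper_width: 0.0437
finger_force: 30.0
```

```bash
python3 rec.py
```

```text
[-70.8  30.9  69.3 121.2 -69.1  15.6 -46.1]
```

Call:
drive_effector --motion '[{"drx":2.22,"dry":-5.22,"drz":-1.32,"sx":-0.0167,"sy":0.0451,"sz":-0.0102,"aperture":0.03},{"drx":2.22,"dry":-5.22,"drz":-1.32,"sx":-0.0167,"sy":0.0451,"sz":-0.0102,"aperture":0.03}]'

```text
time: 7.52
tool_pos: [0.5047, -0.0021, 0.3976]
tcp_rot: [-179.6, -29.9, -0.3]
ft_force: [1.4, 0.8, -1.1]
gripper_width: 0.0437
finger_force: 30.0
```

```bash
python3 rec.py; python3 plan.py .454 -.259 .22 20 10
```

```text
[-62.3  23.   70.2 124.6 -57.6  26.4 -41.4]
t 7.53 grasp pt [ 0.578  -0.0013  0.2702] rpy [-179.6  -29.9   -0.3] w 0.0437 ang 50.9 dist 0.251
6 x 0.09 -8.3 -1.73 -0.0044 0.0412 0.0065
```

Call:
drive_effector --motion '[{"drx":0.09,"dry":-8.3,"drz":-1.73,"sx":-0.0044,"sy":0.0412,"sz":0.0065,"aperture":0.03},{"drx":0.09,"dry":-8.3,"drz":-1.73,"sx":-0.0044,"sy":0.0412,"sz":0.0065,"aperture":0.03},{"drx":0.09,"dry":-8.3,"drz":-1.73,"sx":-0.0044,"sy":0.0412,"sz":0.0065,"aperture":0.03}]'

```text
time: 7.9
tool_pos: [0.5039, -0.1257, 0.3764]
tcp_rot: [179.0, -4.9, 5.0]
ft_force: [1.1, 0.4, -1.4]
gripper_width: 0.0437
finger_force: 30.0
```

```bash
python3 rec.py
```

```text
[-39.6  34.1  66.9 113.8 -41.5  53.7 -37.3]
```

Call:
drive_effector --motion '[{"drx":0.09,"dry":-8.3,"drz":-1.73,"sx":-0.0044,"sy":0.0412,"sz":0.0065,"aperture":0.03},{"drx":0.09,"dry":-8.3,"drz":-1.73,"sx":-0.0044,"sy":0.0412,"sz":0.0065,"aperture":0.03},{"drx":0.09,"dry":-8.3,"drz":-1.73,"sx":-0.0044,"sy":0.0412,"sz":0.0065,"aperture":0.03},{"aperture":0.03}]'

```text
time: 8.4
tool_pos: [0.504, -0.2515, 0.3598]
tcp_rot: [179.6, 19.9, 9.6]
ft_force: [-0.0, 0.2, -2.5]
gripper_width: 0.0437
finger_force: 30.0
```

```bash
python3 rec.py
echo "-78.85077377 30.77832173 -0.25354376 88.16899694 0.15100154 61.15349744 -4.07807109 0.16752339 0.62770714 0.40384123 -179.899936 0.00953423700 165.063627" >> rec.txt
cat > kin.py <<'E'
import numpy as np,itertools
from scipy.spatial.transform import Rotation as Rn
from scipy.optimize import least_squares
def fk(P,q,sg):
    # P: base yaw, off2..off7(6), d1,d3,a3,a4,d5,a6,d7 ; 
    q=np.radians(q)*sg; o=P[:7]; L=P[7:]
    R=Rn.from_euler("z",q[0]+o[0]);p=np.array([0,0,L[0]])
    R=R*Rn.from_euler("y",q[1]+o[1]);p=p+R.apply([0,0,L[1]])
    R=R*Rn.from_euler("z",q[2]+o[2]);p=p+R.apply([L[2],0,0])
    R=R*Rn.from_euler("y",q[3]+o[3]);p=p+R.apply([L[3],0,L[4]])
    R=R*Rn.from_euler("z",q[4]+o[4])
    R=R*Rn.from_euler("y",q[5]+o[5]);p=p+R.apply([L[5],0,L[6]])
    R=R*Rn.from_euler("z",q[6]+o[6]);return p,R
E
cat > fit.py <<'E'
from kin import *
D=np.loadtxt("rec.txt")
def res(P,sg):
    r=[]
    for d in D:
        p,R=fk(P,d[:7],sg);r+=[*(p-d[7:10])*3,*(Rn.from_euler("xyz",d[10:],degrees=True).inv()*R).as_rotvec()]
    return np.array(r+list(1e-4*(P-0)))
best=[]
for s in itertools.product((1,-1),repeat=7):
    if s[1]!=1: continue
    for o4 in (np.pi,0) :
        x0=np.zeros(14);x0[3]=o4;x0[7:]=[.3,.35,.03,.03,.35,.05,.1]
        f=least_squares(res,x0,args=(np.array(s),),max_nfev=60);best.append((f.cost,s,o4,f.x))
best.sort(key=lambda b:b[0])
np.set_printoptions(precision=4,suppress=True)
for b in best[:6]:print(b[0],b[1],b[2],np.degrees(b[3][:7]).round(1),b[3][7:])
np.save("fit.npy",np.r_[best[0][1],best[0][3]])
E
python3 fit.py
```

```text
[-21.3  46.9  63.8  99.9 -27.3  72.8 -29.8]
0.0010801899213115323 (-1, 1, -1, 1, -1, 1, -1) 0 [-1.9 -0.7 -2.1 -1.1 -0.2  2.2 87.1] [ 0.3389  0.4871  0.0283 -0.0124  0.4279  0.0008  0.1565]
0.12765653002405214 (-1, 1, -1, 1, -1, -1, -1) 3.141592653589793 [  1.8 -14.8  -9.9  77.   98.   77.6 -31.1] [ 0.0341  0.7151  0.1967 -0.2527  0.0865 -0.0097  0.1757]
0.1276565300698651 (-1, 1, -1, 1, -1, -1, -1) 0 [  1.8 -14.8  -9.8  77.   98.   77.6 -31.1] [ 0.0341  0.7151  0.1967 -0.2527  0.0865 -0.0097  0.1757]
0.12765662840308473 (-1, 1, -1, 1, 1, -1, -1) 3.141592653589793 [   1.8  -14.8   -9.9  257.   -98.  -102.4  -31.1] [ 0.0341  0.7151  0.1967  0.2527 -0.0865 -0.0097  0.1757]
0.14324312269504963 (-1, 1, 1, 1, -1, -1, -1) 0 [-60.9 113.4 -80.5 -51.  124.7  91.5 -33.3] [ 0.8971 -0.3785 -0.2469 -0.7835  0.3926  0.0048  0.2371]
0.2267577672611968 (-1, 1, -1, -1, -1, 1, -1) 0 [ 48.1 -40.  -38.5 -83.2 -28.2 -47.5 107.6] [ 0.1434 -0.2026  0.3024 -0.4521 -0.5229  0.1283  0.1478]
```

```bash
cat > kin.py <<'E'
import numpy as np
from scipy.spatial.transform import Rotation as Rn
from scipy.optimize import least_squares
SG=np.array([-1,1,-1,1,-1,1,-1])
def fk(P,q):
    q=np.radians(q)*SG; L=P.reshape(7,3);p=np.zeros(3);R=Rn.identity()
    for i,a in enumerate("zyzyzyz"):
        R=R*Rn.from_euler(a,q[i]+(np.pi/2 if i==6 else 0));p=p+R.apply(L[i])
    return p,R
E
cat > fit.py <<'E'
from kin import *
D=np.loadtxt("rec.txt")
def res(P):
    r=[]
    for d in D:
        p,R=fk(P,d[:7]);r+=[*(p-d[7:10])*3]
    return np.array(r+list(1e-3*P))
f=least_squares(res,np.zeros(21));P=f.x;np.save("P.npy",P);print(P.reshape(7,3).round(3))
for d in D:
    p,R=fk(P,d[:7]);print((1e3*(p-d[7:10])).round(1),np.degrees((Rn.from_euler("xyz",d[10:],degrees=True).inv()*R).as_rotvec()).round(2))
E
python3 fit.py
```

```text
[[ 0.    -0.012  0.348]
 [-0.    -0.012  0.252]
 [ 0.    -0.01   0.252]
 [ 0.    -0.01   0.223]
 [-0.    -0.     0.223]
 [-0.    -0.     0.081]
 [-0.    -0.     0.081]]
[-0.  0.  0.] [-0. -0.  0.]
[-0. -0. -0.] [0. 0. 0.]
[ 0. -0.  0.] [ 0. -0.  0.]
[ 0.  0. -0.] [0. 0. 0.]
[-0. -0.  0.] [-0. -0. -0.]
[-0. -0. -0.] [-0. -0. -0.]
```

The kinematic fit is exact. Next I'll search which placing orientations are reachable.

```bash
cat > ik.py <<'E'
from kin import *
P=np.load("P.npy")
LO=np.array([-154.64,-21.42,-72.66,13.99,-74.86,10.95,-158.01])+2;HI=np.array([154.64,123.67,72.17,137.28,254.86,109.41,158.01])-2
def ik(g,pitch,yaw,q0,w=0):
    G=Rn.from_euler("xyz",[180,pitch,yaw],degrees=True);t=np.array(g)-.147*G.apply([0,0,1])
    def r(q):
        p,R=fk(P,q);return np.r_[(p-t)*10,(G.inv()*R).as_rotvec()*2,w*(q-q0)]
    f=least_squares(r,np.clip(q0,LO+.1,HI-.1),bounds=(LO,HI),x_scale=50,max_nfev=80);return f.x,np.abs(r(f.x)[:6]).max()
def elbow(q):
    R=Rn.from_euler("z",np.radians(-q[0]))*Rn.from_euler("y",np.radians(q[1]));return R.apply([0,0,.504])+[0,0,.348]
E
cat > s.py <<'E'
from ik import *
rng=np.random.default_rng(0)
S=[rng.uniform(LO,HI) for _ in range(25)]
for nm,g in(("big",(.647,.0275,.075)),("small",(.66,.117,.05))):
  for yaw in(-7.4,-97.4,82.6):
    for pt in(-70,-55,-50):
      sol=[]
      for q0 in S:
        q,e=ik(g,pt,yaw,q0)
        if e<2e-3: sol.append(q)
      sol.sort(key=lambda q:-min((q-LO).min(),(HI-q).min()))
      print(nm,yaw,pt,len(sol),*[q.round(0).astype(int).tolist() for q in sol[:3]])
E
time timeout 500 python3 s.py
```

```text
big -7.4 -70 13 [14, 63, -34, 129, 162, 85, 117] [12, 62, -31, 129, 161, 85, 115] [-16, 57, -1, 131, 156, 77, 87]
big -7.4 -55 13 [20, 55, -41, 128, 148, 63, 128] [4, 48, -21, 128, 151, 56, 110] [-3, 47, -14, 129, 152, 54, 104]
big -7.4 -50 12 [22, 53, -43, 126, 142, 56, 133] [16, 49, -35, 126, 143, 53, 126] [-3, 44, -13, 127, 150, 45, 106]
big -97.4 -70 12 [-41, 72, 22, 73, 33, 84, 130] [-39, 71, 19, 73, 36, 86, 129] [-48, 76, 36, 73, 21, 80, 138]
big -97.4 -55 12 [-31, 62, 9, 78, 37, 78, 127] [-35, 62, 15, 79, 32, 76, 130] [-37, 63, 18, 79, 30, 74, 132]
big -97.4 -50 12 [-25, 59, 1, 80, 41, 77, 125] [-28, 59, 6, 80, 37, 75, 127] [-30, 59, 8, 80, 36, 74, 128]
big 82.6 -70 11 [43, 70, -36, 87, -40, 58, 44] [48, 74, -45, 86, -28, 55, 37] [34, 66, -23, 87, -53, 65, 53]
big 82.6 -55 13 [37, 60, -31, 91, -36, 50, 38] [40, 62, -36, 91, -30, 49, 33] [43, 64, -41, 90, -24, 47, 29]
big 82.6 -50 13 [34, 57, -29, 92, -35, 48, 35] [36, 58, -31, 92, -32, 47, 33] [39, 60, -37, 92, -25, 46, 28]
small -7.4 -70 13 [9, 71, -42, 123, 157, 91, 125] [-4, 64, -27, 123, 151, 85, 110] [-23, 60, -7, 124, 14
[... 253 characters left out ...]
4 -70 13 [-49, 81, 36, 61, 17, 89, 138] [-48, 80, 32, 60, 20, 90, 136] [-50, 82, 37, 61, 16, 89, 139]
small -97.4 -55 12 [-39, 69, 15, 68, 27, 82, 130] [-38, 68, 12, 68, 30, 83, 129] [-38, 68, 12, 68, 30, 83, 129]
small -97.4 -50 12 [-35, 65, 9, 70, 30, 80, 129] [-36, 65, 10, 70, 30, 80, 129] [-38, 66, 14, 71, 26, 78, 131]
small 82.6 -70 20 [36, 72, -36, 88, -45, 51, 48] [40, 75, -44, 88, -36, 47, 41] [41, 76, -45, 88, -34, 47, 40]
small 82.6 -55 20 [32, 64, -35, 92, -37, 42, 36] [33, 64, -37, 92, -35, 41, 34] [37, 68, -45, 92, -23, 38, 26]
small 82.6 -50 20 [29, 61, -34, 93, -34, 39, 31] [31, 62, -37, 93, -30, 38, 28] [33, 63, -40, 93, -25, 37, 25]
real	0m39.526s
user	0m39.984s
sys	0m0.154s
```

```bash
cat > sim.py <<'E'
# continuous-IK check along waypoints (gx gy gz pitch yaw)
from ik import *
def sim(q,W,prt=True,step=8):
    cur=np.array(W[0],float)
    for w in W[1:]:
        w=np.array(w,float);n=int(np.ceil(max(np.abs(w-cur)[3:].max()/step,np.linalg.norm((w-cur)[:3])/.05,1)));emax=0;dq=0
        for i in range(1,n+1):
            c=cur+(w-cur)*i/n;q1,e=ik(c[:3],c[3],c[4],q,.003);emax=max(emax,e);dq=max(dq,np.abs(q1-q).max());q=q1
        cur=w
        if prt:print(w,n,"err",round(emax,3),"dq",round(dq,1),q.round(0).astype(int).tolist(),"elb",elbow(q).round(2))
    return q
E
cat > s2.py <<'E'
from sim import *
from h import env
q=env.get_state()["joint_positions"]
for x,y in((.55,-.1),(.6,0),(.5,-.25)):
  print("--",x,y)
  sim(q,[(.454,-.259,.22,20,10),(x,y,.25,20,-40),(x,y,.25,-20,-97.4),(x,y,.25,-70,-97.4),(x,y,.25,-70,-50),(.6,.1,.25,-70,-7.4),(.66,.117,.15,-70,-7.4),(.66,.117,.05,-70,-7.4),(.56,.13,.06,-70,-7.4),(.5,.13,.25,-70,-7.4)])
E
timeout 500 python3 s2.py
```

```text
-- 0.55 -0.1
[  0.55  -0.1    0.25  20.   -40.  ] 7 err 0.002 dq 7.7 [-28, 52, 69, 91, -47, 92, -81] elb [0.35 0.19 0.66]
[  0.55  -0.1    0.25 -20.   -97.4 ] 8 err 0.113 dq 12.3 [-50, 44, 70, 105, -28, 58, -156] elb [0.22 0.27 0.71]
[  0.55  -0.1    0.25 -70.   -97.4 ] 7 err 0.915 dq 4.1 [-60, 67, 70, 104, -13, 53, -156] elb [0.23 0.4  0.54]
[  0.55  -0.1    0.25 -70.   -50.  ] 6 err 0.706 dq 13.1 [-73, 61, 70, 129, -9, 13, -156] elb [0.13 0.42 0.6 ]
[  0.6    0.1    0.25 -70.    -7.4 ] 6 err 0.82 dq 4.5 [-88, 47, 70, 127, 13, 13, -156] elb [0.01 0.37 0.69]
[  0.66    0.117   0.15  -70.     -7.4  ] 3 err 1.006 dq 74.0 [-83, 78, 70, 120, -73, 13, -93] elb [0.06 0.49 0.45]
[ 6.60e-01  1.17e-01  5.00e-02 -7.00e+01 -7.40e+00] 2 err 1.029 dq 18.0 [-93, 111, 70, 116, -73, 13, -127] elb [-0.02  0.47  0.17]
[ 5.6e-01  1.3e-01  6.0e-02 -7.0e+01 -7.4e+00] 3 err 0.955 dq 7.7 [-112, 118, 66, 127, -73, 13, -139] elb [-0.16  0.41  0.11]
[  0.5    0.13   0.25 -70.    -7.4 ] 4 err 1.132 dq 29.6 [-95, 53, 70, 135, -73, 13, -78] elb [-0.04  0.4   0.65]
-- 0.6 0
[  0.6    0.     0.25  20.   -40.  ] 7 
[... 1351 characters left out ...]
   -0.25   0.25 -70.   -50.  ] 6 err 0.824 dq 12.9 [-56, 50, 70, 131, 6, 13, -156] elb [0.21 0.32 0.67]
[  0.6    0.1    0.25 -70.    -7.4 ] 8 err 0.888 dq 5.1 [-88, 47, 70, 127, 13, 13, -156] elb [0.01 0.37 0.69]
[  0.66    0.117   0.15  -70.     -7.4  ] 3 err 1.006 dq 74.0 [-83, 78, 70, 120, -73, 13, -93] elb [0.06 0.49 0.45]
[ 6.60e-01  1.17e-01  5.00e-02 -7.00e+01 -7.40e+00] 2 err 1.029 dq 18.0 [-93, 111, 70, 116, -73, 13, -127] elb [-0.02  0.47  0.17]
[ 5.6e-01  1.3e-01  6.0e-02 -7.0e+01 -7.4e+00] 3 err 0.955 dq 7.7 [-112, 118, 66, 127, -73, 13, -139] elb [-0.16  0.41  0.11]
[  0.5    0.13   0.25 -70.    -7.4 ] 4 err 1.132 dq 29.6 [-95, 53, 70, 135, -73, 13, -78] elb [-0.04  0.4   0.65]
```

```bash
cat > s3.py <<'E'
from sim import *
from h import env
q=env.get_state()["joint_positions"]
for x,y,z in((.55,-.1,.3),(.6,.05,.3),(.5,0.1,.35)):
 for t in (0,-20):
  print("--",x,y,z,t)
  sim(q,[(.454,-.259,.22,20,10),(x,y,z,0,10),(x,y,z,0,100),(x,y,z,t,180),(x,y,z,-70,262.6),(.6,.1,.25,-70,305),(.6,.1,.25,-70,352.6),(.66,.117,.15,-70,352.6),(.66,.117,.05,-70,352.6)])
E
timeout 500 python3 s3.py
```

```text
-- 0.55 -0.1 0.3 0
[ 0.55 -0.1   0.3   0.   10.  ] 5 err 0.001 dq 4.2 [-41, 35, 69, 102, -35, 68, -42] elb [0.21 0.19 0.76]
[  0.55  -0.1    0.3    0.   100.  ] 12 err 0.002 dq 6.6 [-29, 24, 46, 102, -19, 63, 34] elb [0.18 0.1  0.81]
[ 5.5e-01 -1.0e-01  3.0e-01  0.0e+00  1.8e+02] 10 err 0.002 dq 7.3 [-16, 21, 28, 101, -11, 61, 106] elb [0.17 0.05 0.82]
[ 5.500e-01 -1.000e-01  3.000e-01 -7.000e+01  2.626e+02] 11 err 0.003 dq 7.2 [-38, 41, 24, 100, 46, 83, 133] elb [0.26 0.21 0.73]
[ 6.00e-01  1.00e-01  2.50e-01 -7.00e+01  3.05e+02] 6 err 0.002 dq 4.4 [-55, 40, 16, 111, 67, 68, 124] elb [0.19 0.27 0.73]
[ 6.000e-01  1.000e-01  2.500e-01 -7.000e+01  3.526e+02] 6 err 0.137 dq 29.4 [-13, 30, -22, 135, 132, 65, 111] elb [0.25 0.06 0.78]
[ 6.600e-01  1.170e-01  1.500e-01 -7.000e+01  3.526e+02] 3 err 0.003 dq 6.4 [-13, 47, -19, 128, 143, 73, 105] elb [0.36 0.08 0.69]
[ 6.600e-01  1.170e-01  5.000e-02 -7.000e+01  3.526e+02] 2 err 0.003 dq 7.1 [-14, 61, -16, 124, 147, 81, 101] elb [0.43 0.1  0.59]
-- 0.55 -0.1 0.3 -20
[ 0.55 -0.1   0.3   0.   10.  ] 5 err 0.001 dq 4.2 [-41, 35, 69, 102, -35, 6
[... 4191 characters left out ...]
 [-36, 25, 31, 91, -14, 88, 88] elb [0.18 0.13 0.8 ]
[ 5.000e-01  1.000e-01  3.500e-01 -7.000e+01  2.626e+02] 11 err 0.002 dq 6.0 [-51, 40, 17, 91, 37, 102, 130] elb [0.2  0.25 0.73]
[ 6.00e-01  1.00e-01  2.50e-01 -7.00e+01  3.05e+02] 6 err 0.003 dq 6.9 [-53, 40, 14, 111, 68, 69, 123] elb [0.2  0.26 0.73]
[ 6.000e-01  1.000e-01  2.500e-01 -7.000e+01  3.526e+02] 6 err 0.136 dq 28.9 [-12, 30, -22, 135, 132, 65, 112] elb [0.25 0.05 0.78]
[ 6.600e-01  1.170e-01  1.500e-01 -7.000e+01  3.526e+02] 3 err 0.003 dq 6.4 [-12, 47, -19, 128, 143, 73, 106] elb [0.36 0.08 0.69]
[ 6.600e-01  1.170e-01  5.000e-02 -7.000e+01  3.526e+02] 2 err 0.003 dq 7.1 [-13, 61, -17, 124, 148, 81, 101] elb [0.43 0.1  0.59]
```

There's a feasible branch (j5 about 145°): turn the tool counter-clockwise, tilt sideways, then swing forward. I'll follow that.

```bash
python3 plan.py .55 -.1 .3 0 55
```

```text
t 8.4 grasp pt [ 0.4547 -0.2608  0.2216] rpy [179.6  19.9   9.6] w 0.0437 ang 49.3 dist 0.181
5 x -1.51 3.81 -8.97 0.0189 -0.0238 -0.0215
```

Call:
drive_effector --motion '[{"drx":-1.51,"dry":3.81,"drz":-8.97,"sx":0.0189,"sy":-0.0238,"sz":-0.0215,"aperture":0.03},{"drx":-1.51,"dry":3.81,"drz":-8.97,"sx":0.0189,"sy":-0.0238,"sz":-0.0215,"aperture":0.03},{"drx":-1.51,"dry":3.81,"drz":-8.97,"sx":0.0189,"sy":-0.0238,"sz":-0.0215,"aperture":0.03},{"drx":-1.51,"dry":3.81,"drz":-8.97,"sx":0.0189,"sy":-0.0238,"sz":-0.0215,"aperture":0.03},{"drx":-1.51,"dry":3.81,"drz":-8.97,"sx":0.0189,"sy":-0.0238,"sz":-0.0215,"aperture":0.03},{"drz":-10,"aperture":0.03},{"drz":-10,"aperture":0.03},{"drz":-10,"aperture":0.03},{"drz":-10,"aperture":0.03},{"drz":-10,"aperture":0.03},{"drz":-10,"aperture":0.03},{"drz":-10,"aperture":0.03}]'

```text
time: 9.9
tool_pos: [0.5497, -0.0961, 0.4476]
tcp_rot: [179.7, -0.1, 125.6]
ft_force: [-0.6, 0.1, -0.3]
gripper_width: 0.0437
finger_force: 30.0
```

```bash
python3 rec.py; python3 plan.py .58 -.02 .3 -25 190;python3 plan.py .6 0 .3 -70 250
```

```text
[-23.8  22.   38.  101.4 -15.5  61.7  55.2]
t 9.9 grasp pt [ 0.5501 -0.0955  0.3006] rpy [ 1.797e+02 -1.000e-01  1.256e+02] w 0.0437 ang 68.6 dist 0.127
7 x 2.05 3.2 -9.04 -0.0066 0.018 0.0002
t 9.9 grasp pt [ 0.5501 -0.0955  0.3006] rpy [ 1.797e+02 -1.000e-01  1.256e+02] w 0.0437 ang 135.2 dist 0.265
14 x 5.32 2.81 -7.56 -0.0095 0.0216 -0.0035
```

Call:
drive_effector --motion '[{"drx":2.05,"dry":3.2,"drz":-9.04,"sx":-0.0066,"sy":0.018,"aperture":0.03},{"drx":2.05,"dry":3.2,"drz":-9.04,"sx":-0.0066,"sy":0.018,"aperture":0.03},{"drx":2.05,"dry":3.2,"drz":-9.04,"sx":-0.0066,"sy":0.018,"aperture":0.03},{"drx":2.05,"dry":3.2,"drz":-9.04,"sx":-0.0066,"sy":0.018,"aperture":0.03},{"drx":2.05,"dry":3.2,"drz":-9.04,"sx":-0.0066,"sy":0.018,"aperture":0.03},{"drx":2.05,"dry":3.2,"drz":-9.04,"sx":-0.0066,"sy":0.018,"aperture":0.03},{"drx":2.05,"dry":3.2,"drz":-9.04,"sx":-0.0066,"sy":0.018,"aperture":0.03}]'

```text
time: 10.78
tool_pos: [0.6425, -0.0095, 0.4343]
tcp_rot: [-180.0, -25.1, -170.0]
ft_force: [0.3, -0.3, -1.6]
gripper_width: 0.0436
finger_force: 30.0
```

```bash
python3 rec.py; python3 plan.py .6 0.03 .3 -70 250
```

```text
[-16.6  37.5  21.1  77.7  -7.1  91.6 104.6]
t 10.78 grasp pt [ 0.581  -0.0203  0.3012] rpy [-180.   -25.1 -170. ] w 0.0436 ang 73.7 dist 0.189
8 x 5.67 5.07 -5.18 -0.0165 0.0189 -0.003
```

Call:
drive_effector --motion '[{"drx":5.67,"dry":5.07,"drz":-5.18,"sx":-0.0165,"sy":0.0189,"sz":-0.003,"aperture":0.03},{"drx":5.67,"dry":5.07,"drz":-5.18,"sx":-0.0165,"sy":0.0189,"sz":-0.003,"aperture":0.03},{"drx":5.67,"dry":5.07,"drz":-5.18,"sx":-0.0165,"sy":0.0189,"sz":-0.003,"aperture":0.03},{"drx":5.67,"dry":5.07,"drz":-5.18,"sx":-0.0165,"sy":0.0189,"sz":-0.003,"aperture":0.03},{"drx":5.67,"dry":5.07,"drz":-5.18,"sx":-0.0165,"sy":0.0189,"sz":-0.003,"aperture":0.03},{"drx":5.67,"dry":5.07,"drz":-5.18,"sx":-0.0165,"sy":0.0189,"sz":-0.003,"aperture":0.03},{"drx":5.67,"dry":5.07,"drz":-5.18,"sx":-0.0165,"sy":0.0189,"sz":-0.003,"aperture":0.03},{"drx":5.67,"dry":5.07,"drz":-5.18,"sx":-0.0165,"sy":0.0189,"sz":-0.003,"aperture":0.03}]'

```text
time: 11.78
tool_pos: [0.6477, 0.1598, 0.3496]
tcp_rot: [-179.9, -70.1, -110.1]
ft_force: [0.0, 0.3, -1.2]
gripper_width: 0.0436
finger_force: 30.0
```

```bash
python3 rec.py; python3 plan.py .69 0.1 .25 -70 305;  python3 - <<'E'
from sim import *
from h import env
sim(env.get_state()["joint_positions"],[(.6,.03,.3,-70,250),(.69,.1,.25,-70,305),(.69,.11,.22,-70,352.6),(.66,.117,.1,-70,352.6),(.66,.117,.05,-70,352.6)])
E
```

```text
[-36.8  53.   18.   74.2  34.9 105.  133.9]
t 11.78 grasp pt [0.6004 0.0299 0.2996] rpy [-179.9  -70.1 -110.1] w 0.0436 ang 55.0 dist 0.081
6 x 8.61 -0.02 -3.13 -0.011 0.0059 -0.0062
[ 6.90e-01  1.00e-01  2.50e-01 -7.00e+01  3.05e+02] 7 err 0.003 dq 6.6 [-46, 45, 13, 99, 70, 68, 130] elb [0.25 0.26 0.7 ]
[ 6.900e-01  1.100e-01  2.200e-01 -7.000e+01  3.526e+02] 6 err 0.008 dq 14.8 [-34, 37, 9, 128, 143, 54, 95] elb [0.25 0.17 0.75]
[ 6.600e-01  1.170e-01  1.000e-01 -7.000e+01  3.526e+02] 3 err 0.002 dq 5.6 [-34, 53, 6, 128, 144, 68, 86] elb [0.34 0.23 0.65]
[ 6.600e-01  1.170e-01  5.000e-02 -7.000e+01  3.526e+02] 1 err 0.002 dq 7.0 [-33, 60, 5, 125, 144, 72, 83] elb [0.37 0.24 0.6 ]
```

Call:
drive_effector --motion '[{"drx":8.61,"drz":-3.13,"sx":-0.011,"sy":0.0059,"sz":-0.0062,"aperture":0.03},{"drx":8.61,"drz":-3.13,"sx":-0.011,"sy":0.0059,"sz":-0.0062,"aperture":0.03},{"drx":8.61,"drz":-3.13,"sx":-0.011,"sy":0.0059,"sz":-0.0062,"aperture":0.03},{"drx":8.61,"drz":-3.13,"sx":-0.011,"sy":0.0059,"sz":-0.0062,"aperture":0.03},{"drx":8.61,"drz":-3.13,"sx":-0.011,"sy":0.0059,"sz":-0.0062,"aperture":0.03},{"drx":8.61,"drz":-3.13,"sx":-0.011,"sy":0.0059,"sz":-0.0062,"aperture":0.03}]'

```text
time: 12.52
tool_pos: [0.6108, 0.213, 0.3004]
tcp_rot: [-179.7, -70.0, -55.2]
ft_force: [1.0, -0.1, 0.3]
gripper_width: 0.0438
finger_force: 30.0
```

```bash
python3 rec.py; python3 plan.py .69 0.11 .22 -70 352.6 7
```

```text
[-47.1  45.   14.4  99.4  69.6  67.2 130.4]
t 12.53 grasp pt [0.6902 0.1    0.2501] rpy [-179.7  -70.   -55.2] w 0.0438 ang 47.6 dist 0.107
7 x 6.38 -0.0 -2.34 -0.004 0.0151 0.0016
```

Call:
drive_effector --motion '[{"drx":6.38,"drz":-2.34,"sx":-0.004,"sy":0.0151,"sz":0.0016,"aperture":0.03},{"drx":6.38,"drz":-2.34,"sx":-0.004,"sy":0.0151,"sz":0.0016,"aperture":0.03},{"drx":6.38,"drz":-2.34,"sx":-0.004,"sy":0.0151,"sz":0.0016,"aperture":0.03},{"drx":6.38,"drz":-2.34,"sx":-0.004,"sy":0.0151,"sz":0.0016,"aperture":0.03},{"drx":6.38,"drz":-2.34,"sx":-0.004,"sy":0.0151,"sz":0.0016,"aperture":0.03},{"drx":6.38,"drz":-2.34,"sx":-0.004,"sy":0.0151,"sz":0.0016,"aperture":0.03},{"drx":6.38,"drz":-2.34,"sx":-0.004,"sy":0.0151,"sz":0.0016,"aperture":0.03}]'

```text
time: 13.4
tool_pos: [0.5528, 0.1273, 0.2704]
tcp_rot: [179.7, -70.0, -7.2]
ft_force: [-0.0, -0.3, -0.8]
gripper_width: 0.0439
finger_force: 30.0
```

```bash
python3 rec.py; python3 plan.py .66 0.117 .1 -70 352.6
```

```text
[-38.8  37.8  15.4 127.9 144.   52.2  91.4]
t 13.4 grasp pt [0.6897 0.1092 0.2202] rpy [179.7 -70.   -7.2] w 0.0439 ang 0.1 dist 0.124
3 x 0.04 -0.0 0.02 -0.0411 -0.0012 0.0042
```

Call:
drive_effector --motion '[{"sx":-0.0411,"sy":-0.0012,"sz":0.0042,"aperture":0.03},{"sx":-0.0411,"sy":-0.0012,"sz":0.0042,"aperture":0.03},{"sx":-0.0411,"sy":-0.0012,"sz":0.0042,"aperture":0.03},{"aperture":0.03},{"aperture":0.03}]'

```text
time: 14.02
tool_pos: [0.525, 0.1351, 0.1511]
tcp_rot: [179.6, -70.2, -7.3]
ft_force: [-0.9, -0.4, -0.7]
gripper_width: 0.0442
finger_force: 30.0
```

```bash
python3 plan.py .66 0.117 .05 -70 352.6; python3 - <<'E'
from h import *
import cv2
def crop(im,x,y,w,h,k):
    c=cv2.resize(im[y:y+h,x:x+w],None,fx=k,fy=k,interpolation=cv2.INTER_CUBIC)
    for u in range(0,w,10): cv2.putText(c,str(x+u) if u%20==0 else "",(u*k,8),0,.3,(0,0,255),1); cv2.line(c,(u*k,10),(u*k,14),(0,0,255),1)
    for v in range(0,h,10): cv2.putText(c,str(y+v),(0,v*k+4),0,.3,(0,0,255),1)
    return c
A=np.zeros((600,800,3),np.uint8)
t=env.get_image("top");s=env.get_image("side");w=env.get_image("wrist")
cv2.imwrite("pics/s1.png",s);cv2.imwrite("pics/t1.png",t)
A[:480,:390]=crop(t,255,165,65,80,6);A[:480,400:790]=crop(s,295,160,65,80,6)
cv2.imwrite("pics/c1.png",A)
E
```

```text
t 14.03 grasp pt [0.662  0.1164 0.1012] rpy [179.6 -70.2  -7.3] w 0.0442 ang 0.4 dist 0.051
1 x 0.35 -0.17 0.03 -0.0484 0.0004 0.0154
```

View pics/c1.png

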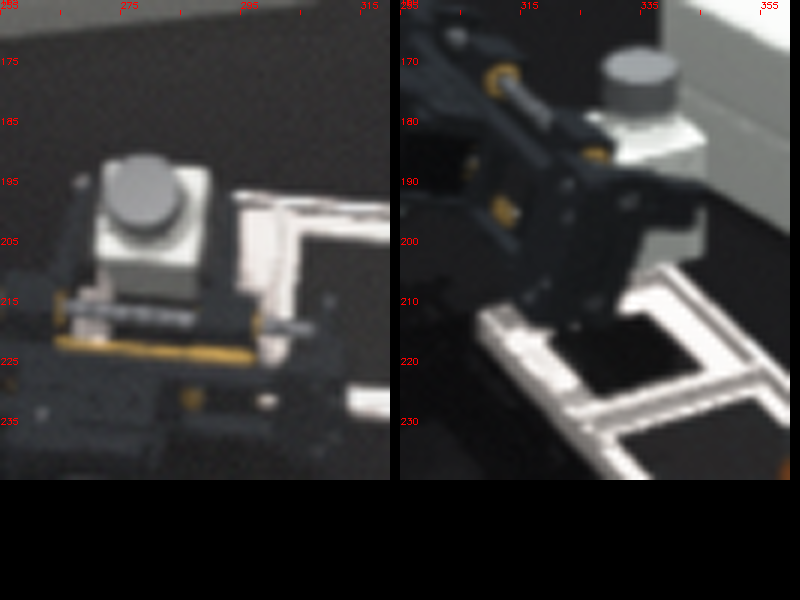

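The bottle is upright over the small pad. The cap-top centre is at top (278.8,195.8) and side (334.8,170.4). I'll triangulate it.

```bash
python3 - <<'E'
from h import *
T,S=env.camera_params("top"),env.camera_params("side")
X=tri([ray(T,(278.75,195.75)),ray(S,(334.75,170.4))]);print(X,"base z",X[2]-.09, onz(ray(T,(278.75,195.75)),X[2]),onz(ray(S,(334.75,170.4)),X[2]))
E
```

```text
[0.6649165  0.11491847 0.15199021] base z 0.06199021424082077 [0.66522525 0.11476151 0.15199021] [0.6645438  0.11496548 0.15199021]
```

```bash
python3 plan.py .657 .1185 .05 -70 352.6 2
```

```text
t 14.18 grasp pt [0.6623 0.1168 0.1013] rpy [179.8 -70.2  -7.5] w 0.0434 ang 0.4 dist 0.051
2 x 0.16 -0.1 -0.02 -0.0248 -0.0001 0.0062
```

Call:
drive_effector --motion '[{"drx":0.1,"dry":-0.1,"sx":-0.0165,"sy":-0.0001,"sz":0.0041,"aperture":0.03},{"sx":-0.0165,"sy":-0.0001,"sz":0.0041,"aperture":0.03},{"sx":-0.0165,"sy":-0.0001,"sz":0.0041,"aperture":0.03},{"aperture":0.03},{"aperture":0.03}]'

```text
time: 14.8
tool_pos: [0.5196, 0.1364, 0.0994]
tcp_rot: [179.7, -70.0, -7.3]
ft_force: [0.4, 0.7, -1.7]
gripper_width: 0.0438
finger_force: 30.0
```

```bash
python3 plan.py .657 .1185 .046 -70 352.6 2
```

```text
t 14.8 grasp pt [0.6565 0.118  0.0492] rpy [179.7 -70.   -7.3] w 0.0438 ang 0.2 dist 0.003
2 x 0.1 -0.01 0.02 -0.0014 0.0 0.0007
```

Call:
drive_effector --motion '[{"sx":-0.0014,"sz":0.0005,"aperture":0.03},{"sx":-0.0014,"sz":0.0005,"aperture":0.03},{"aperture":0.03}]'

```text
time: 15.18
tool_pos: [0.5193, 0.1363, 0.0962]
tcp_rot: [179.7, -70.1, -7.3]
ft_force: [-3.2, 0.8, 5.1]
gripper_width: 0.0439
finger_force: 30.0
```

```bash
python3 plan.py .657 .1185 .046 -70 352.6 2
```

```text
t 15.18 grasp pt [0.6563 0.118  0.0462] rpy [179.7 -70.1  -7.3] w 0.0439 ang 0.2 dist 0.001
2 x 0.1 -0.05 0.02 0.0002 -0.0 0.0003
```

Call:
drive_effector --motion '[{"sx":-0.0006,"aperture":0.03},{"aperture":0.046},{"aperture":0.05},{"aperture":0.06},{"aperture":0.072},{"aperture":0.072},{"aperture":0.072},{"sz":-0.01,"aperture":0.072},{"sz":-0.03,"aperture":0.072},{"sz":-0.03,"aperture":0.072},{"sz":-0.03,"aperture":0.072}]'

```text
time: 16.55
tool_pos: [0.4244, 0.1489, 0.1295]
tcp_rot: [179.5, -69.9, -7.1]
ft_force: [0.1, 0.5, -1.0]
gripper_width: 0.0717
finger_force: 0.0
```

```bash
python3 rec.py;python3 - <<'E'
from h import *
import cv2
def crop(im,x,y,w,h,k):
    c=cv2.resize(im[y:y+h,x:x+w],None,fx=k,fy=k,interpolation=cv2.INTER_CUBIC)
    for u in range(0,w,10): cv2.putText(c,str(x+u) if u%20==0 else "",(u*k,8),0,.3,(0,0,255),1); cv2.line(c,(u*k,10),(u*k,14),(0,0,255),1)
    for v in range(0,h,10): cv2.putText(c,str(y+v),(0,v*k+4),0,.3,(0,0,255),1)
    return c
A=np.zeros((600,800,3),np.uint8)
t=env.get_image("top");s=env.get_image("side");w=env.get_image("wrist")
cv2.imwrite("pics/w2.png",w)
A[:390,:390]=crop(t,255,180,65,65,6);A[:390,400:790]=crop(s,300,175,65,65,6)
A[400:590,:253]=cv2.resize(w,(253,190))
cv2.imwrite("pics/c2.png",A)
E
```

```text
[-43.9  58.1   4.4 136.5 135.2  77.2  76.4]
```

View pics/c2.png

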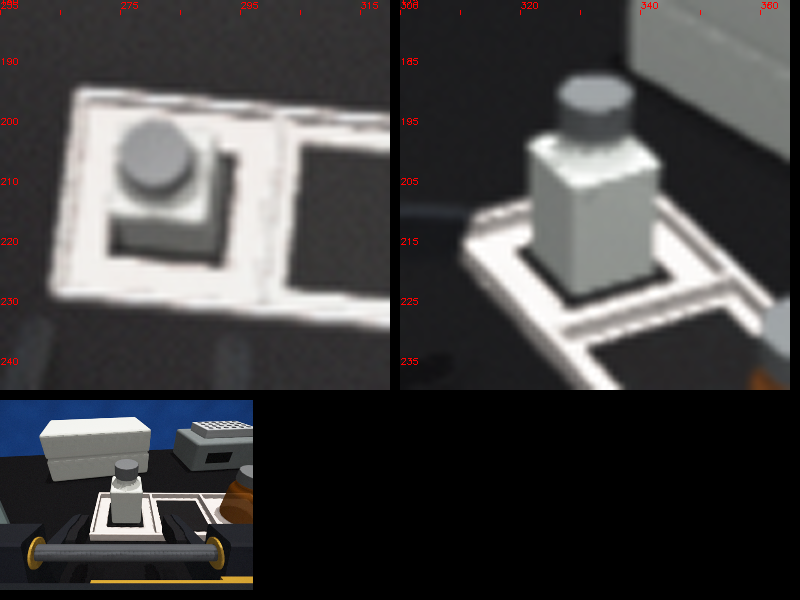

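The small bottle stands alone and square within its pad, with the cap at top (280.4,205.4) and side (333,190). Next I'll check its centring and retreat upward.

```bash
python3 plan.py .60 .12 .28 -70 352.6;  python3 - <<'E'
from sim import *
from h import *
T,S=env.camera_params("top"),env.camera_params("side")
print(onz(ray(T,(280.4,205.4)),.097),onz(ray(S,(300+195/6-.42,175+91/6-.42)),.097))
c=[.463,.199]
sim(env.get_state()["joint_positions"],[(.56,.13,.08,-70,352.6),(.6,.12,.28,-70,352.6),(.65,.05,.3,-70,305),(.6,.03,.3,-70,250),(.58,.0,.3,-25,190),(.55,0.1,.3,0,120),(.47,.212,.18,15,61),(.47,.212,.03,15,61)])
E
```

```text
t 16.7 grasp pt [0.5615 0.1312 0.0785] rpy [179.5 -69.8  -7. ] w 0.0722 ang 0.2 dist 0.205
4 x 0.03 0.04 0.03 0.0506 0.0017 -0.008
[0.65679882 0.11678897 0.097     ] [0.65833747 0.1165417  0.097     ]
[ 6.000e-01  1.200e-01  2.800e-01 -7.000e+01  3.526e+02] 5 err 0.101 dq 19.2 [16, 38, -59, 135, 131, 78, 129] elb [ 0.3  -0.08  0.74]
[ 6.50e-01  5.00e-02  3.00e-01 -7.00e+01  3.05e+02] 6 err 0.003 dq 7.7 [3, 48, -54, 105, 98, 105, 130] elb [ 0.37 -0.02  0.69]
[ 6.0e-01  3.0e-02  3.0e-01 -7.0e+01  2.5e+02] 7 err 0.013 dq 12.8 [-32, 52, 9, 74, 39, 107, 130] elb [0.34 0.21 0.66]
[  0.58   0.     0.3  -25.   190.  ] 8 err 0.008 dq 9.0 [-21, 38, 25, 78, -10, 92, 105] elb [0.29 0.11 0.75]
[5.5e-01 1.0e-01 3.0e-01 0.0e+00 1.2e+02] 9 err 0.003 dq 10.5 [-47, 23, 42, 101, -17, 62, 31] elb [0.14 0.14 0.81]
[ 0.47   0.212  0.18  15.    61.   ] 8 err 0.003 dq 9.5 [-71, 42, 54, 105, -27, 63, -35] elb [0.11 0.32 0.72]
[4.70e-01 2.12e-01 3.00e-02 1.50e+01 6.10e+01] 3 err 0.002 dq 4.7 [-64, 54, 44, 107, -36, 49, -31] elb [0.18 0.37 0.64]
```

```bash
python3 plan.py .64 .12 .19 -70 352.6;  python3 - <<'E'
from sim import *
from h import *
sim(env.get_state()["joint_positions"],[(.56,.13,.08,-70,352.6),(.64,.12,.19,-70,352.6),(.69,.1,.26,-70,352.6),(.69,.1,.28,-70,305),(.6,.03,.3,-70,250)])
E
```

```text
t 16.7 grasp pt [0.5615 0.1312 0.0785] rpy [179.5 -69.8  -7. ] w 0.0722 ang 0.2 dist 0.136
3 x 0.04 0.05 0.04 0.0438 0.0005 0.012
[ 6.400e-01  1.200e-01  1.900e-01 -7.000e+01  3.526e+02] 3 err 0.033 dq 9.0 [-33, 40, 3, 133, 140, 63, 93] elb [0.27 0.18 0.74]
[ 6.900e-01  1.000e-01  2.600e-01 -7.000e+01  3.526e+02] 2 err 0.003 dq 6.0 [-30, 31, 7, 128, 142, 51, 101] elb [0.23 0.13 0.78]
[ 6.90e-01  1.00e-01  2.80e-01 -7.00e+01  3.05e+02] 6 err 0.008 dq 14.9 [-41, 42, 6, 99, 73, 73, 132] elb [0.25 0.22 0.73]
[ 6.0e-01  3.0e-02  3.0e-01 -7.0e+01  2.5e+02] 7 err 0.003 dq 6.1 [-33, 52, 11, 74, 39, 107, 131] elb [0.33 0.22 0.66]
```

Call:
drive_effector --motion '[{"sx":0.0438,"sz":0.012,"aperture":0.072},{"sx":0.0438,"sz":0.012,"aperture":0.072},{"sx":0.0438,"sz":0.012,"aperture":0.072}]'

```text
time: 17.08
tool_pos: [0.5054, 0.1381, 0.2413]
tcp_rot: [179.5, -69.9, -7.1]
ft_force: [0.2, 0.8, -0.5]
gripper_width: 0.0718
finger_force: 0.0
```

```bash
python3 plan.py .69 .1 .27 -70 352.6
```

```text
t 17.07 grasp pt [0.6423 0.1197 0.1909] rpy [179.5 -69.9  -7.1] w 0.0718 ang 0.3 dist 0.094
2 x 0.12 0.03 0.04 0.0456 0.007 0.0099
```

Call:
drive_effector --motion '[{"sx":0.0456,"sy":0.007,"sz":0.01,"aperture":0.072},{"sx":0.0456,"sy":0.007,"sz":0.01,"aperture":0.072},{"aperture":0.072}]'

```text
time: 17.45
tool_pos: [0.5543, 0.1167, 0.3226]
tcp_rot: [-179.8, -70.4, -7.9]
ft_force: [0.3, 0.9, -0.1]
gripper_width: 0.0721
finger_force: 0.0
```

```bash
python3 rec.py; python3 plan.py .69 .1 .28 -70 305 7
```

```text
[-37.7  30.5  15.6 128.1 142.6  47.6  97.2]
t 17.45 grasp pt [0.6915 0.0979 0.2732] rpy [-179.8  -70.4   -7.9] w 0.0721 ang 47.2 dist 0.112
7 x -6.35 -0.05 2.28 0.0012 -0.0164 0.0003
```

Call:
drive_effector --motion '[{"drx":-6.35,"drz":2.28,"sx":0.0012,"sy":-0.0164,"aperture":0.088},{"drx":-6.35,"drz":2.28,"sx":0.0012,"sy":-0.0164,"aperture":0.088},{"drx":-6.35,"drz":2.28,"sx":0.0012,"sy":-0.0164,"aperture":0.088},{"drx":-6.35,"drz":2.28,"sx":0.0012,"sy":-0.0164,"aperture":0.088},{"drx":-6.35,"drz":2.28,"sx":0.0012,"sy":-0.0164,"aperture":0.088},{"drx":-6.35,"drz":2.28,"sx":0.0012,"sy":-0.0164,"aperture":0.088},{"drx":-6.35,"drz":2.28,"sx":0.0012,"sy":-0.0164,"aperture":0.088}]'

```text
time: 18.32
tool_pos: [0.606, 0.2167, 0.3246]
tcp_rot: [178.5, -70.1, -53.6]
ft_force: [1.3, 0.1, 0.1]
gripper_width: 0.0875
finger_force: 0.0
```

```bash
python3 plan.py .6 .03 .3 -70 250
```

```text
t 18.32 grasp pt [0.685  0.1032 0.2746] rpy [178.5 -70.1 -53.6] w 0.0875 ang 55.0 dist 0.075
6 x -8.59 -0.06 3.2 0.0078 -0.0049 0.009
```

Call:
drive_effector --motion '[{"drx":-8.59,"drz":3.2,"sx":0.0078,"sy":-0.0049,"sz":0.009,"aperture":0.088},{"drx":-8.59,"drz":3.2,"sx":0.0078,"sy":-0.0049,"sz":0.009,"aperture":0.088},{"drx":-8.59,"drz":3.2,"sx":0.0078,"sy":-0.0049,"sz":0.009,"aperture":0.088},{"drx":-8.59,"drz":3.2,"sx":0.0078,"sy":-0.0049,"sz":0.009,"aperture":0.088},{"drx":-8.59,"drz":3.2,"sx":0.0078,"sy":-0.0049,"sz":0.009,"aperture":0.088},{"drx":-8.59,"drz":3.2,"sx":0.0078,"sy":-0.0049,"sz":0.009,"aperture":0.088}]'

```text
time: 19.08
tool_pos: [0.6475, 0.1593, 0.3501]
tcp_rot: [-179.6, -70.3, -110.5]
ft_force: [-0.1, -0.2, 0.2]
gripper_width: 0.0879
finger_force: 0.0
```

```bash
python3 plan.py .58 .03 .3 -25 190
```

```text
t 19.07 grasp pt [0.6001 0.0292 0.3006] rpy [-179.6  -70.3 -110.5] w 0.0879 ang 73.8 dist 0.145
8 x -5.68 -5.12 5.15 0.015 -0.012 0.0027
```

Call:
drive_effector --motion '[{"drx":-5.68,"dry":-5.12,"drz":5.15,"sx":0.015,"sy":-0.012,"sz":0.0027,"aperture":0.088},{"drx":-5.68,"dry":-5.12,"drz":5.15,"sx":0.015,"sy":-0.012,"sz":0.0027,"aperture":0.088},{"drx":-5.68,"dry":-5.12,"drz":5.15,"sx":0.015,"sy":-0.012,"sz":0.0027,"aperture":0.088},{"drx":-5.68,"dry":-5.12,"drz":5.15,"sx":0.015,"sy":-0.012,"sz":0.0027,"aperture":0.088},{"drx":-5.68,"dry":-5.12,"drz":5.15,"sx":0.015,"sy":-0.012,"sz":0.0027,"aperture":0.088},{"drx":-5.68,"dry":-5.12,"drz":5.15,"sx":0.015,"sy":-0.012,"sz":0.0027,"aperture":0.088},{"drx":-5.68,"dry":-5.12,"drz":5.15,"sx":0.015,"sy":-0.012,"sz":0.0027,"aperture":0.088},{"drx":-5.68,"dry":-5.12,"drz":5.15,"sx":0.015,"sy":-0.012,"sz":0.0027,"aperture":0.088}]'

```text
time: 20.08
tool_pos: [0.6412, 0.0402, 0.4336]
tcp_rot: [179.8, -24.9, -169.9]
ft_force: [-0.1, 0.3, -0.4]
gripper_width: 0.0878
finger_force: 0.0
```

```bash
python3 rec.py; python3 plan.py .54 .13 .28 0 120
```

```text
[-25.1  38.8  28.9  78.1 -12.7  92.  104.6]
t 20.07 grasp pt [0.5803 0.0298 0.3002] rpy [ 179.8  -24.9 -169.9] w 0.0878 ang 73.8 dist 0.135
8 x -1.88 -2.72 8.61 0.0163 0.0065 0.0046
```

Call:
drive_effector --motion '[{"drx":-1.88,"dry":-2.72,"drz":8.61,"sx":0.0163,"sy":0.0065,"sz":0.0046,"aperture":0.088},{"drx":-1.88,"dry":-2.72,"drz":8.61,"sx":0.0163,"sy":0.0065,"sz":0.0046,"aperture":0.088},{"drx":-1.88,"dry":-2.72,"drz":8.61,"sx":0.0163,"sy":0.0065,"sz":0.0046,"aperture":0.088},{"drx":-1.88,"dry":-2.72,"drz":8.61,"sx":0.0163,"sy":0.0065,"sz":0.0046,"aperture":0.088},{"drx":-1.88,"dry":-2.72,"drz":8.61,"sx":0.0163,"sy":0.0065,"sz":0.0046,"aperture":0.088},{"drx":-1.88,"dry":-2.72,"drz":8.61,"sx":0.0163,"sy":0.0065,"sz":0.0046,"aperture":0.088},{"drx":-1.88,"dry":-2.72,"drz":8.61,"sx":0.0163,"sy":0.0065,"sz":0.0046,"aperture":0.088},{"drx":-1.88,"dry":-2.72,"drz":8.61,"sx":0.0163,"sy":0.0065,"sz":0.0046,"aperture":0.088}]'

```text
time: 21.08
tool_pos: [0.5389, 0.1303, 0.4271]
tcp_rot: [-179.9, 0.1, 120.0]
ft_force: [-0.4, 0.8, -0.3]
gripper_width: 0.0883
finger_force: 0.0
```

```bash
python3 rec.py; python3 plan.py .4703 .2121 .15 15 60.9
```

```text
[-53.5  25.4  46.9 103.5 -21.   60.3  31.3]
t 21.07 grasp pt [0.5388 0.1298 0.2801] rpy [-1.799e+02  1.000e-01  1.200e+02] w 0.0883 ang 60.8 dist 0.184
7 x 1.1 -1.92 8.39 0.0198 -0.0051 0.0173
```

Call:
drive_effector --motion '[{"drx":1.1,"dry":-1.92,"drz":8.39,"sx":0.0198,"sy":-0.0051,"sz":0.0173,"aperture":0.088},{"drx":1.1,"dry":-1.92,"drz":8.39,"sx":0.0198,"sy":-0.0051,"sz":0.0173,"aperture":0.088},{"drx":1.1,"dry":-1.92,"drz":8.39,"sx":0.0198,"sy":-0.0051,"sz":0.0173,"aperture":0.088},{"drx":1.1,"dry":-1.92,"drz":8.39,"sx":0.0198,"sy":-0.0051,"sz":0.0173,"aperture":0.088},{"drx":1.1,"dry":-1.92,"drz":8.39,"sx":0.0198,"sy":-0.0051,"sz":0.0173,"aperture":0.088},{"drx":1.1,"dry":-1.92,"drz":8.39,"sx":0.0198,"sy":-0.0051,"sz":0.0173,"aperture":0.088},{"drx":1.1,"dry":-1.92,"drz":8.39,"sx":0.0198,"sy":-0.0051,"sz":0.0173,"aperture":0.088},{"aperture":0.088}]'

```text
time: 22.08
tool_pos: [0.4884, 0.2458, 0.2913]
tcp_rot: [-179.9, 15.2, 61.5]
ft_force: [-0.1, -1.3, 0.4]
gripper_width: 0.0883
finger_force: 0.0
```

```bash
python3 plan.py .4703 .2121 .028 15 60.9 4; python3 - <<'E'
from h import *
import cv2
p=wristp();im=env.get_image("wrist")
c,s=np.cos(np.radians(60.9)),np.sin(np.radians(60.9))
for a,b in((.04,.027),(.04,-.027),(-.04,-.027),(-.04,.027)):
    X=np.array([.463+c*a-s*b,.199+s*a+c*b,.054]);q=p["R"]@X+p["t"];u=(q[0]/q[2]*p["fx"]+p["cx"],q[1]/q[2]*p["fy"]+p["cy"])
    cv2.circle(im,(int(round(u[0])),int(round(u[1]))),3,(0,0,255),1)
cv2.imwrite("pics/w3.png",im)
E
```

```text
t 22.07 grasp pt [0.4698 0.2121 0.1494] rpy [-179.9   15.2   61.5] w 0.0883 ang 0.6 dist 0.121
4 x 0.01 0.04 0.14 0.0079 0.0002 0.0293
```

View pics/w3.png

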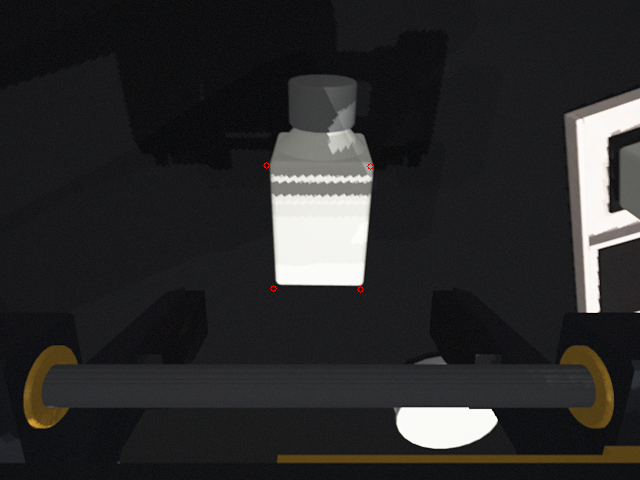

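The wrist view shows the big bottle at px (272–371, 165–285), about 2 mm right of the prediction. I'll descend with that correction and grip.

Call:
drive_effector --motion '[{"sx":0.008,"sy":0.0007,"sz":0.0293,"aperture":0.088},{"sx":0.008,"sy":0.0007,"sz":0.0293,"aperture":0.088},{"sx":0.008,"sy":0.0006,"sz":0.0293,"aperture":0.088},{"sx":0.008,"sz":0.0293,"aperture":0.088},{"aperture":0.088},{"aperture":0.04},{"aperture":0.04},{"aperture":0.04},{"aperture":0.04}]' --force 40

```text
time: 23.25
tool_pos: [0.4913, 0.245, 0.1729]
tcp_rot: [-179.9, 14.8, 61.3]
ft_force: [-3.5, 2.6, 6.4]
gripper_width: 0.0537
finger_force: 40.0
```

```bash
python3 plan.py .474 .211 .2 15 60.9 4
```

```text
t 23.25 grasp pt [0.4729 0.2122 0.0308] rpy [-179.9   14.8   61.3] w 0.0537 ang 0.4 dist 0.169
4 x -0.0 -0.04 0.09 -0.0109 0.0003 -0.0408
```

Call:
drive_effector --motion '[{"sx":-0.0105,"sz":-0.0408,"aperture":0.04},{"sx":-0.0105,"sz":-0.0408,"aperture":0.04},{"sx":-0.0105,"sz":-0.0408,"aperture":0.04},{"sx":-0.0105,"sz":-0.0408,"aperture":0.04},{"aperture":0.04}]'

```text
time: 23.88
tool_pos: [0.4931, 0.2456, 0.3433]
tcp_rot: [179.9, 14.6, 61.2]
ft_force: [0.3, 0.3, -2.8]
gripper_width: 0.0534
finger_force: 39.9
```

```bash
python3 plan.py .54 .13 .3 0 120 7; python3 - <<'E'
from sim import *
from h import env
sim(env.get_state()["joint_positions"],[(.47,.212,.2,15,61),(.54,.13,.3,0,120),(.58,.03,.31,-25,190),(.6,.03,.31,-75,250),(.69,.06,.28,-75,305),(.69,.02,.25,-75,352.6),(.647,.0275,.12,-75,352.6),(.647,.0275,.06,-75,352.6),(.587,.035,.08,-75,352.6),(.65,.02,.25,-75,352.6)])
E
```

```text
t 23.88 grasp pt [0.4756 0.213  0.201 ] rpy [179.9  14.6  61.2] w 0.0534 ang 60.4 dist 0.162
7 x -1.05 1.91 -8.35 -0.0188 0.0074 -0.0124
[  0.54   0.13   0.3    0.   120.  ] 8 err 0.003 dq 8.9 [-55, 24, 48, 102, -20, 63, 31] elb [0.12 0.17 0.81]
[ 5.8e-01  3.0e-02  3.1e-01 -2.5e+01  1.9e+02] 9 err 0.003 dq 10.4 [-26, 39, 30, 78, -13, 93, 105] elb [0.28 0.14 0.74]
[ 6.0e-01  3.0e-02  3.1e-01 -7.5e+01  2.5e+02] 8 err 0.039 dq 8.5 [-48, 60, 41, 74, 25, 101, 145] elb [0.29 0.33 0.6 ]
[ 6.90e-01  6.00e-02  2.80e-01 -7.50e+01  3.05e+02] 7 err 0.005 dq 7.5 [-63, 51, 41, 104, 61, 53, 134] elb [0.18 0.35 0.67]
[ 6.900e-01  2.000e-02  2.500e-01 -7.500e+01  3.526e+02] 6 err 0.016 dq 20.0 [-41, 40, 31, 133, 161, 57, 75] elb [0.25 0.21 0.73]
[ 6.470e-01  2.750e-02  1.200e-01 -7.500e+01  3.526e+02] 3 err 0.003 dq 6.6 [-39, 59, 23, 134, 154, 75, 67] elb [0.34 0.27 0.6 ]
[ 6.470e-01  2.750e-02  6.000e-02 -7.500e+01  3.526e+02] 2 err 0.001 dq 4.4 [-38, 68, 20, 130, 152, 79, 65] elb [0.37 0.28 0.54]
[ 5.870e-01  3.500e-02  8.000e-02 -7.500e+01  3.526e+02] 2 err 0.103 dq 17.7 [-24, 64, 1, 135, 149, 92, 79] elb [0.41 0.19 0.57]
[ 6.500e-01  2.000e-02  2.500e-01 -7.500e+01  3.526e+02] 4 err 0.12 dq 19.9 [21, 41, -43, 135, 153, 75, 121] elb [ 0.31 -0.12  0.73]
```

Call:
drive_effector --motion '[{"drx":-1.05,"dry":1.91,"drz":-8.35,"sx":-0.0188,"sy":0.0074,"sz":-0.0124,"aperture":0.04},{"drx":-1.05,"dry":1.91,"drz":-8.35,"sx":-0.0188,"sy":0.0074,"sz":-0.0124,"aperture":0.04},{"drx":-1.05,"dry":1.91,"drz":-8.35,"sx":-0.0188,"sy":0.0074,"sz":-0.0124,"aperture":0.04},{"drx":-1.05,"dry":1.91,"drz":-8.35,"sx":-0.0188,"sy":0.0074,"sz":-0.0124,"aperture":0.04},{"drx":-1.05,"dry":1.91,"drz":-8.35,"sx":-0.0188,"sy":0.0074,"sz":-0.0124,"aperture":0.04},{"drx":-1.05,"dry":1.91,"drz":-8.35,"sx":-0.0188,"sy":0.0074,"sz":-0.0124,"aperture":0.04},{"drx":-1.05,"dry":1.91,"drz":-8.35,"sx":-0.0188,"sy":0.0074,"sz":-0.0124,"aperture":0.04}]'

```text
time: 24.75
tool_pos: [0.539, 0.1303, 0.4434]
tcp_rot: [-179.6, -0.1, 120.3]
ft_force: [0.9, 0.5, -3.4]
gripper_width: 0.0537
finger_force: 39.9
```

```bash
python3 plan.py .58 .03 .3 -25 190 8
```

```text
t 24.75 grasp pt [0.538  0.13   0.2964] rpy [-1.796e+02 -1.000e-01  1.203e+02] w 0.0537 ang 73.4 dist 0.136
8 x 1.86 2.69 -8.57 -0.0177 -0.0036 -0.002
```

Call:
drive_effector --motion '[{"drx":1.86,"dry":2.69,"drz":-8.57,"sx":-0.0177,"sy":-0.0036,"sz":-0.002,"aperture":0.04},{"drx":1.86,"dry":2.69,"drz":-8.57,"sx":-0.0177,"sy":-0.0036,"sz":-0.002,"aperture":0.04},{"drx":1.86,"dry":2.69,"drz":-8.57,"sx":-0.0177,"sy":-0.0036,"sz":-0.002,"aperture":0.04},{"drx":1.86,"dry":2.69,"drz":-8.57,"sx":-0.0177,"sy":-0.0036,"sz":-0.002,"aperture":0.04},{"drx":1.86,"dry":2.69,"drz":-8.57,"sx":-0.0177,"sy":-0.0036,"sz":-0.002,"aperture":0.04},{"drx":1.86,"dry":2.69,"drz":-8.57,"sx":-0.0177,"sy":-0.0036,"sz":-0.002,"aperture":0.04},{"drx":1.86,"dry":2.69,"drz":-8.57,"sx":-0.0177,"sy":-0.0036,"sz":-0.002,"aperture":0.04},{"drx":1.86,"dry":2.69,"drz":-8.57,"sx":-0.0177,"sy":-0.0036,"sz":-0.002,"aperture":0.04}]'

```text
time: 25.75
tool_pos: [0.6414, 0.0404, 0.4327]
tcp_rot: [179.9, -25.1, -170.0]
ft_force: [-0.5, -0.3, -3.0]
gripper_width: 0.0536
finger_force: 39.9
```

```bash
python3 plan.py .6 .03 .31 -70 250 8
```

```text
t 25.75 grasp pt [0.58   0.0299 0.2996] rpy [ 179.9  -25.1 -170. ] w 0.0536 ang 73.7 dist 0.14
8 x 5.68 5.08 -5.18 -0.013 0.0134 -0.0011
```

Call:
drive_effector --motion '[{"drx":5.68,"dry":5.08,"drz":-5.18,"sx":-0.013,"sy":0.0134,"sz":-0.0011,"aperture":0.04},{"drx":5.68,"dry":5.08,"drz":-5.18,"sx":-0.013,"sy":0.0134,"sz":-0.0011,"aperture":0.04},{"drx":5.68,"dry":5.08,"drz":-5.18,"sx":-0.013,"sy":0.0134,"sz":-0.0011,"aperture":0.04},{"drx":5.68,"dry":5.08,"drz":-5.18,"sx":-0.013,"sy":0.0134,"sz":-0.0011,"aperture":0.04},{"drx":5.68,"dry":5.08,"drz":-5.18,"sx":-0.013,"sy":0.0134,"sz":-0.0011,"aperture":0.04},{"drx":5.68,"dry":5.08,"drz":-5.18,"sx":-0.013,"sy":0.0134,"sz":-0.0011,"aperture":0.04},{"drx":5.68,"dry":5.08,"drz":-5.18,"sx":-0.013,"sy":0.0134,"sz":-0.0011,"aperture":0.04},{"drx":5.68,"dry":5.08,"drz":-5.18,"sx":-0.013,"sy":0.0134,"sz":-0.0011,"aperture":0.04}]'

```text
time: 26.75
tool_pos: [0.6472, 0.1607, 0.3595]
tcp_rot: [179.8, -70.1, -109.8]
ft_force: [0.3, 0.4, -3.2]
gripper_width: 0.0539
finger_force: 39.9
```

```bash
python3 rec.py; python3 plan.py .69 .06 .28 -73 305 7
```

```text
[-40.7  53.5  25.1  74.4  31.5 103.3 137.5]
t 26.75 grasp pt [0.5999 0.0308 0.3094] rpy [ 179.8  -70.1 -109.8] w 0.0539 ang 55.0 dist 0.054
7 x 7.45 0.38 -2.48 -0.0057 0.0055 -0.0007
```

Call:
drive_effector --motion '[{"drx":7.45,"dry":0.38,"drz":-2.48,"sx":-0.0057,"sy":0.0055,"sz":-0.0007,"aperture":0.04},{"drx":7.45,"dry":0.38,"drz":-2.48,"sx":-0.0057,"sy":0.0055,"sz":-0.0007,"aperture":0.04},{"drx":7.45,"dry":0.38,"drz":-2.48,"sx":-0.0057,"sy":0.0055,"sz":-0.0007,"aperture":0.04},{"drx":7.45,"dry":0.38,"drz":-2.48,"sx":-0.0057,"sy":0.0055,"sz":-0.0007,"aperture":0.04},{"drx":7.45,"dry":0.38,"drz":-2.48,"sx":-0.0057,"sy":0.0055,"sz":-0.0007,"aperture":0.04},{"drx":7.45,"dry":0.38,"drz":-2.48,"sx":-0.0057,"sy":0.0055,"sz":-0.0007,"aperture":0.04},{"drx":7.45,"dry":0.38,"drz":-2.48,"sx":-0.0057,"sy":0.0055,"sz":-0.0007,"aperture":0.04}]'

```text
time: 27.62
tool_pos: [0.6091, 0.1751, 0.3233]
tcp_rot: [-179.7, -72.9, -55.2]
ft_force: [0.2, 0.3, -2.2]
gripper_width: 0.0537
finger_force: 39.9
```

```bash
python3 rec.py; python3 plan.py .70 .02 .25 -75 352.6 8
```

```text
[-51.7  43.8  24.2 103.1  69.9  62.5 130.6]
t 27.62 grasp pt [0.6898 0.0601 0.2802] rpy [-179.7  -72.9  -55.2] w 0.0537 ang 47.6 dist 0.15
8 x 5.71 0.24 -1.65 -0.0029 0.0182 0.0056
```

Call:
drive_effector --motion '[{"drx":5.71,"dry":0.24,"drz":-1.65,"sx":-0.0029,"sy":0.0182,"sz":0.0056,"aperture":0.04},{"drx":5.71,"dry":0.24,"drz":-1.65,"sx":-0.0029,"sy":0.0182,"sz":0.0056,"aperture":0.04},{"drx":5.71,"dry":0.24,"drz":-1.65,"sx":-0.0029,"sy":0.0182,"sz":0.0056,"aperture":0.04},{"drx":5.71,"dry":0.24,"drz":-1.65,"sx":-0.0029,"sy":0.0182,"sz":0.0056,"aperture":0.04},{"drx":5.71,"dry":0.24,"drz":-1.65,"sx":-0.0029,"sy":0.0182,"sz":0.0056,"aperture":0.04},{"drx":5.71,"dry":0.24,"drz":-1.65,"sx":-0.0029,"sy":0.0182,"sz":0.0056,"aperture":0.04},{"drx":5.71,"dry":0.24,"drz":-1.65,"sx":-0.0029,"sy":0.0182,"sz":0.0056,"aperture":0.04},{"drx":5.71,"dry":0.24,"drz":-1.65,"sx":-0.0029,"sy":0.0182,"sz":0.0056,"aperture":0.04}]'

```text
time: 28.62
tool_pos: [0.5582, 0.0377, 0.2883]
tcp_rot: [179.7, -74.9, -7.3]
ft_force: [1.3, -0.4, -2.2]
gripper_width: 0.054
finger_force: 39.9
```

```bash
python3 rec.py; python3 plan.py .648 .0275 .12 -75.2 352.6 3
```

```text
[-35.1  38.3  25.  131.1 159.8  57.1  80. ]
t 28.62 grasp pt [0.6989 0.019  0.2501] rpy [179.7 -74.9  -7.3] w 0.054 ang 0.3 dist 0.141
3 x 0.05 0.09 0.01 -0.0466 -0.0005 -0.0054
```

Call:
drive_effector --motion '[{"drx":0.05,"dry":0.09,"sx":-0.035,"sy":-0.0004,"sz":-0.004,"aperture":0.04},{"sx":-0.035,"sy":-0.0004,"sz":-0.004,"aperture":0.04},{"sx":-0.035,"sy":-0.0004,"sz":-0.004,"aperture":0.04},{"sx":-0.035,"sy":-0.0004,"sz":-0.004,"aperture":0.04},{"aperture":0.04},{"aperture":0.04}]'

```text
time: 29.38
tool_pos: [0.5097, 0.0461, 0.1594]
tcp_rot: [179.9, -75.4, -7.6]
ft_force: [0.5, -0.7, -2.1]
gripper_width: 0.0534
finger_force: 39.9
```

```bash
python3 rec.py;python3 plan.py .648 .0275 .08 -75 352.6 3; python3 - <<'E'
from h import *
import cv2
def crop(im,x,y,w,h,k):
    c=cv2.resize(im[y:y+h,x:x+w],None,fx=k,fy=k,interpolation=cv2.INTER_CUBIC)
    for u in range(0,w,10): cv2.putText(c,str(x+u) if u%20==0 else "",(u*k,8),0,.3,(0,0,255),1); cv2.line(c,(u*k,10),(u*k,14),(0,0,255),1)
    for v in range(0,h,10): cv2.putText(c,str(y+v),(0,v*k+4),0,.3,(0,0,255),1)
    return c
A=np.zeros((600,800,3),np.uint8)
t=env.get_image("top");s=env.get_image("side")
A[:480,:390]=crop(t,280,165,65,80,6);A[:600,400:790]=crop(s,320,150,65,100,6)
cv2.imwrite("pics/c3.png",A)
E
```

```text
[-34.3  57.4  18.  133.3 153.7  76.1  71.8]
t 29.38 grasp pt [0.6506 0.0269 0.1223] rpy [179.9 -75.4  -7.6] w 0.0534 ang 0.5 dist 0.041
3 x 0.11 -0.12 -0.02 -0.0135 0.0002 0.0027
```

View pics/c3.png

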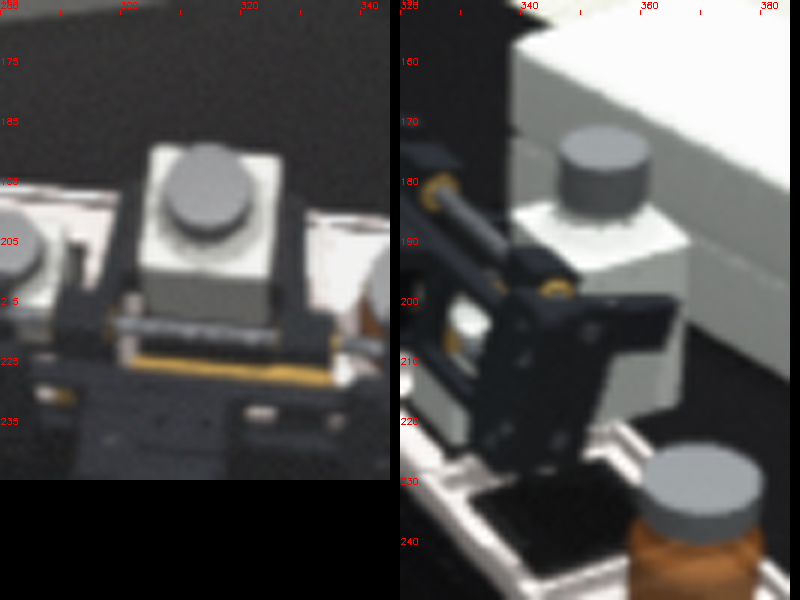

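The big bottle is upright above the big pad. The cap-top centre is at top (314.2,195.9) and side (353.4,174.2).

```bash
python3 - <<'E'
from h import *
T,S=env.camera_params("top"),env.camera_params("side")
a,b=ray(T,(314.25,195.9)),ray(S,(353.4,174.25))
X=tri([a,b]);print(X,"base z",X[2]-.115, onz(a,X[2]),onz(b,X[2]))
E
python3 plan.py .6471 .0272 .072 -75 352.6 3
```

```text
[0.65171512 0.02528568 0.18325333] base z 0.06825333326408435 [0.651274   0.02553111 0.18325333] [0.65226827 0.02522089 0.18325333]
t 29.48 grasp pt [0.6511 0.027  0.1236] rpy [-179.8  -75.5   -7.9] w 0.0542 ang 0.6 dist 0.05
3 x 0.11 -0.17 -0.04 -0.0165 0.0004 0.0031
```

```bash
python3 plan.py .6476 .029 .067 -75.2 352.6 4
```

```text
t 29.48 grasp pt [0.6511 0.027  0.1236] rpy [-179.8  -75.5   -7.9] w 0.0542 ang 0.5 dist 0.056
4 x 0.08 -0.08 -0.03 -0.0137 -0.0002 0.0027
```

Call:
drive_effector --motion '[{"drx":0.1,"dry":-0.1,"sx":-0.0137,"sy":-0.0002,"sz":0.0027,"aperture":0.04},{"dry":-0.1,"sx":-0.0137,"sy":-0.0002,"sz":0.0027,"aperture":0.04},{"sx":-0.0137,"sy":-0.0002,"sz":0.0027,"aperture":0.04},{"sx":-0.0137,"sy":-0.0002,"sz":0.0027,"aperture":0.04},{"aperture":0.04},{"aperture":0.04}]'

```text
time: 30.22
tool_pos: [0.5062, 0.0475, 0.1034]
tcp_rot: [-180.0, -75.2, -7.7]
ft_force: [-0.3, -0.6, -2.8]
gripper_width: 0.0539
finger_force: 39.9
```

```bash
python3 plan.py .6476 .029 .063 -75.2 352.6 4
```

```text
t 30.23 grasp pt [0.6471 0.0287 0.066 ] rpy [-180.   -75.2   -7.7] w 0.0539 ang 0.2 dist 0.003
4 x 0.05 -0.01 -0.02 -0.0007 0.0 0.0003
```

Call:
drive_effector --motion '[{"sx":-0.001,"sz":0.0004,"aperture":0.04},{"sx":-0.001,"sz":0.0004,"aperture":0.04},{"sx":-0.001,"sz":0.0002,"aperture":0.04},{"aperture":0.04}]'

```text
time: 30.72
tool_pos: [0.5064, 0.0477, 0.1003]
tcp_rot: [-179.9, -75.2, -7.7]
ft_force: [0.8, -0.1, -2.1]
gripper_width: 0.0539
finger_force: 39.9
```

```bash
python3 plan.py .6476 .029 .063 -75.2 352.6 4
```

```text
t 30.73 grasp pt [0.6473 0.0288 0.0628] rpy [-179.9  -75.2   -7.7] w 0.0539 ang 0.2 dist 0.001
4 x 0.05 -0.0 -0.02 0.0001 0.0001 0.0001
```

Not in contact yet, so I'll step down further.

Call:
drive_effector --motion '[{"sx":-0.001,"sz":0.0003,"aperture":0.04},{"aperture":0.04}]' --only "force"

```text
ft_force: [-0.3, 0.6, -3.0]
finger_force: 39.9
```

Call:
drive_effector --motion '[{"sx":-0.001,"sz":0.0003,"aperture":0.04},{"aperture":0.04}]' --only "force|pos"

```text
tool_pos: [0.5065, 0.0476, 0.0984]
ft_force: [-1.1, 0.0, -0.6]
finger_force: 39.9
```

Call:
drive_effector --motion '[{"sx":-0.001,"sz":0.0003,"aperture":0.04},{"aperture":0.04}]' --only "ft_force|pos"

```text
tool_pos: [0.5065, 0.0476, 0.098]
ft_force: [-6.6, 2.9, 7.4]
```

Call:
drive_effector --motion '[{"sx":0.0003,"aperture":0.04},{"aperture":0.056},{"aperture":0.062},{"aperture":0.072},{"aperture":0.08},{"aperture":0.08},{"aperture":0.08},{"sz":-0.01,"aperture":0.08},{"sz":-0.02,"aperture":0.08},{"sz":-0.02,"aperture":0.08},{"aperture":0.08}]'

```text
time: 32.85
tool_pos: [0.4575, 0.0542, 0.1102]
tcp_rot: [179.9, -75.1, -7.5]
ft_force: [0.6, 0.3, -0.2]
gripper_width: 0.0799
finger_force: 0.0
```

```bash
python3 rec.py; python3 plan.py .58 .04 .09 -75 352.6 1
```

```text
[-35.3  65.9  13.  135.9 148.4  86.   68.1]
t 32.85 grasp pt [0.5983 0.0354 0.0724] rpy [179.9 -75.1  -7.5] w 0.0799 ang 0.2 dist 0.026
1 x 0.18 -0.09 -0.03 0.0125 -0.0017 -0.0226
```

Call:
drive_effector --motion '[{"sx":0.002,"sz":-0.008,"aperture":0.08},{"sx":0.002,"sz":-0.008,"aperture":0.08},{"aperture":0.08},{"aperture":0.08}]'

```text
time: 33.35
tool_pos: [0.445, 0.0555, 0.1179]
tcp_rot: [-179.8, -75.2, -7.8]
ft_force: [1.0, 0.3, -0.5]
gripper_width: 0.0802
finger_force: 0.0
```

```bash
python3 rec.py; python3 - <<'E'
from h import *
import cv2
def crop(im,x,y,w,h,k):
    c=cv2.resize(im[y:y+h,x:x+w],None,fx=k,fy=k,interpolation=cv2.INTER_CUBIC)
    for u in range(0,w,10): cv2.putText(c,str(x+u) if u%20==0 else "",(u*k,8),0,.3,(0,0,255),1); cv2.line(c,(u*k,10),(u*k,14),(0,0,255),1)
    for v in range(0,h,10): cv2.putText(c,str(y+v),(0,v*k+4),0,.3,(0,0,255),1)
    return c
A=np.zeros((600,800,3),np.uint8)
t=env.get_image("top");s=env.get_image("side")
A[:340,:460]=crop(t,260,180,115,85,4);A[:300,470:800]=crop(s,300,180,110,100,3)
A[350:590,:320]=cv2.resize(t,(320,240));A[350:590,400:720]=cv2.resize(s,(320,240))
cv2.imwrite("pics/c4.png",A)
E
python3 plan.py .6 0 .1 -75 352 1
```

```text
[-24.4  63.    1.1 137.2 149.8  92.1  78.8]
t 33.45 grasp pt [0.5858 0.0378 0.0805] rpy [179.8 -75.3  -7.4] w 0.0799 ang 0.5 dist 0.044
1 x -0.44 -0.26 0.17 0.0244 0.0345 0.0134
```

View pics/c4.png

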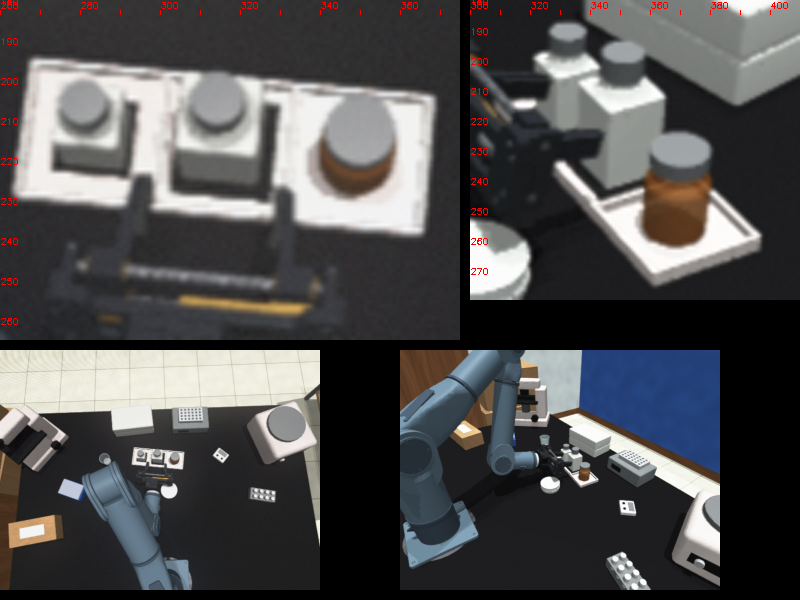

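Both bottles stand upright on their pads with the gripper clear, and the dishes, jar and other items look unmoved. One last check of the big bottle's cap at (313.6,204.6).

```bash
python3 - <<'E'
from h import *
T,S=env.camera_params("top"),env.camera_params("side")
print(onz(ray(T,(313.6,204.6)),.122),onz(ray(S,(300+(622-470)/3-.33,180+51/3-.33)),.122))
E
```

```text
[0.64805743 0.02942088 0.122     ] [0.64869311 0.02833045 0.122     ]
```

```bash
python3 -c "
from station import env
print(env.close_job())"
```

```text
the job is handed in; nothing more can be done
None
```

I stood both bottles upright, cap up, each within about 3 mm of its pad's centre by the cameras, and handed the job in with the gripper clear and nothing else seen to have moved; I placed the small bottle first for gripper clearance, and no verdict was printed.

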